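Load, lid, clamp and torque a bench steriliser pot

ROBOT

A 7-joint arm with a two-finger parallel gripper is mounted at the origin on a cart in front of the work surface, level with it; the furniture and walls round the work are solid. World frame = base frame: x ahead of the robot, y to its left, z up, the work surface at z = 0. Lengths are in mm, angles in rad, forces in N, time in s.
With the tool pointing down it reaches from about 425 to 950 mm from the base axis. Payload 4.7 kg.
Tool frame: the origin (TCP) lies on the front face of the gripper's body, between the roots of the fingers; the fingertips stand 73 mm ahead of it and the grasp point (between the pads) lies 54 mm ahead of it; z points along the fingers, y is the line along which they close (so a half turn about z gives the same grasp; the last joint's range is limited). The gripper opens to 85 mm and grips with 20 to 120 N. Pads are 22 mm wide; open, the fingers measure 114 mm over their backs; the gripper's body (76 mm by 85 mm) begins 54 mm behind the grasp point. The pads swing forward as they close: fully open they stand 13 mm farther back than shut.
Start: joints at [-1.355, 0.469, -0.049, 1.532, 0.024, 1.141, -0.082], TCP at [163.553, 654.898, 303.935] pointing down, gripper open.
Joint ranges: [-2.59, 2.59], [-0.33, 1.99], [-1.39, 1.29], [0.1, 2.45], [-1.04, 4.18], [0.21, 1.99], [-2.66, 2.66]. Speed limits (rad/s): [2.57, 2.57, 3.14, 3.14, 3.14, 3.14, 3.14].

INTERFACE

Orientations are given as a unit quaternion [x, y, z, w].
In Python, from bench import bot, viewer gives the robot as it stands.
- The arm moves only by the tool apply_moves, never from a script. Its argument "increments" is a list of rows, each an object with "delta_rot": the turn, a rotation vector about the tool's x, y, z in degrees, a list of three; "linear": the shift along the tool's x, y, z in cm, a list of three; "grip": the finger opening in cm, from 0 to 8.54. In form: [{"delta_rot": [wx, wy, wz], "linear": [tx, ty, tz], "grip": grip}, ...]. A call has 1 to 5 rows; each row shifts and turns the commanded pose from where the row before left it, along the tool's axes as they then stand; what a row does not reach is not made up. A row lasts 1/10 s, in which the tool goes at most 50 mm and 8.59 degrees, less where a joint would pass 70% of its speed; a pose out of reach is approached as far as the arm can. A call with a gripper value outside its range is refused whole. The fingers move at their own pace and stop on an object; the grip force is fixed at half the most. Time passes only in rows, so rows that do not move let the fingers close. It gives the time, the measured TCP pose, the force, the opening and the grip force at its end, in the units of the state.
- bot.get_state(): the state, without advancing time (a new reading comes with each control period).
- viewer.grab_frame(name): name is "scene" or "top"; returns the picture (480x640x3 uint8, red, green, blue); there is no depth.
- viewer.camera_info(name): a dict with "K" (3x3 intrinsics, pixels), "T" (4x4, takes a point from camera to world coordinates). Camera axes: x right, y down, z forward; pixel columns grow to the right and rows downward; lengths in mm; the calibration is good to about 2 mm. A picture is of the moment at which its call begins. camera_info takes no time and is no camera call.
- bot.close_job(): hands the job in; it is judged then, once.
The state is a dict: "time": time; "joint_pos": joint angles; "qvel": joint speeds; "tau": joint torques, N m; "tcp_pos": TCP position; "orientation": TCP orientation; "contact_force": force on the tool from outside, world axes, zero at the start; "wrist_torque": the same for the moment, N m; "width": finger opening in mm; "finger_force": force on a finger pad.
Only numpy, scipy, OpenCV 4.12 (cv2) and the standard library are available. Lean on these libraries where they do the work, as an engineer would, in place of code of your own. Each camera call takes 0.05 s, during which the arm holds its last target. There are 200 camera calls.

TASK

Get the bench steriliser ready for its run: stand every reagent bottle from the worktop upright inside the pot, then put the lid on so that it is fully seated, swing the clamp bar down flat over it, and tighten the bar's wing knob clockwise until its slip clutch gives its first click; stop there, before a second click, and leave it tight. Do not shift or knock over the timer and the wash bottle standing beside the work.

Things in the scene. Friction and masses are not known exactly. Their poses are not given: they have to be found in the camera images.
- pot: round open steel pot, fixed. Origin: centre of its underside, z up; +x points to the clamp bar's hinge, -x to the front post. Inside radius 70 mm, floor at z 10 mm, rim at z 86 mm (flange radius 82). Hinge cheeks at x +104, y +-18 reach z 143 mm; front post at x -100 (radius 13) reaches z 122; side handles at y +-92, z 62.
- lid: loose round lid, 168 mm, about 0.45 kg. Origin: centre of underside, z up. Rubber-edged spigot radius 66.5 mm from z 0 to 6 (3.5 mm clearance in the pot), plate radius 84 from 6 to 14, central boss 30 mm diameter from 14 to 40 to grip it by; relief valve (radius 10, top at 26) at y +55. Seated: origin 80 mm above the pot's, on its axis, any turn about z.
- bottle_0: screw-cap reagent bottle, 45 g: body 33 mm diameter, 53 mm tall, cap 18 mm diameter from 51 to 68 mm. Origin: centre of underside, z along the bottle. Starts standing on the worktop, left of the pot. Three or four are present; an absent one reads None.
- bottle_1: as bottle_0.
- bottle_2: as bottle_0.
- bottle_3: as bottle_0.
- bar (a joint): clamp bar angle, rad: 0 = down, level across the pot with its pad on the lid's boss; grows swinging up and back (starts 1.6 to 1.75, stop 1.95). Stiff hinge (1 N m): stays where it is left, takes about 5 N across its end to pull over and a few N to press down. It cannot come fully down over an unseated lid.
- bar_hinge (a point): on the clamp bar's hinge line, 104 mm along the pot's +x and 132 mm up; the hinge line runs along the pot's y. At angle a the bar runs from here along -cos(a) of the pot's x and +sin(a) of z.
- bar_end (a point): middle of the bar's round free end (radius 19 mm, so 38 mm wide along y), 204 mm from the hinge line, on the screw's axis; the standing bar can be pinched here by its sides. Bar 24 mm wide, 14 mm thick; knob on the face that is on top when down (at the back when upright). Down: 132 mm up, free to press on between hinge and knob. Axes: x to the hinge, y along the hinge line, z up when down.
- screw (a joint): turn of the captive clamp screw at the bar's free end, rad; grows clockwise from above; starts at 0.3 to 0.8, home (tight) at its stop, 1.4. Takes 0.3 N m to turn, holds where it is left.
- knob (a joint): slip of the wing knob on the screw, rad: near 0 while it carries the screw. Once the screw is home and the torque passes 0.6 to 0.7 N m the clutch gives: past 0.18 it snaps on by itself to the first click at 0.35 and the torque drops; forced on past 0.53 it makes a second click at 0.70. Turning back loosens the screw. Total turn = screw + knob.
- knob_grip (a point): on the knob's axis at mid-height of its wing, 204 mm from the hinge line and 26 mm above the bar's middle (158 mm up, 100 mm in front of the pot's axis when down). x lies along the wing: 56 mm long, 14 mm thick (y), 21 mm tall, top 11 mm above this point. z: the axis, up when the bar is down.
- pipette_stand_top (a point): top of the empty pipette stand that is fixed to the worktop left of and behind the pot: a leaning holder plate about 70 x 50 mm in plan, its foot and plate within 50 mm of this point in plan, 230 mm tall; keep the gripper clear of it. Farther right and behind, a lamp's arm crosses 330 mm above the worktop.
- timer: a bench timer, 64 x 64 x 19 mm, lying to the right of the work; leave alone. Origin: centre of underside.
- wash_bottle: a wash bottle, 68 mm body, 202 mm tall, standing behind the work to the right; leave alone. Origin: on its underside.

How it is judged (in metres and radians):
On the way, in this order (a step that is already met when the one before it is completed fails the run):
1. every bottle stands upright in the pot (horizontal distance between each of bottle_0, bottle_1, bottle_2, bottle_3 and pot below 0.06 m and z of bottle_0 in the frame of pot between 0.004 and 0.02 m and angle between each of bottle_0, bottle_1, bottle_2, bottle_3's own z axis and vertical below 0.2 rad and z of bottle_1 in the frame of pot between 0.004 and 0.02 m and z of bottle_2 in the frame of pot between 0.004 and 0.02 m and z of bottle_3 in the frame of pot between 0.004 and 0.02 m), for 0.2 s.
2. the lid is seated on the pot (horizontal distance between lid and pot below 0.007 m and z of lid in the frame of pot between 0.075 and 0.084 m and angle between lid's own z axis and vertical below 0.06 rad), for 0.2 s.
3. the clamp bar is down over the lid (all of step 2 and value of joint bar below 0.06 rad), for 0.2 s.
4. the screw is home and the clutch has clicked once (all of step 3 and value of joint screw above 1.25 rad and value of joint knob between 0.2 and 0.5 rad), for 0.2 s.
At the end, for the whole second after the job is handed in: Every bottle upright (within 11 degrees) on the pot's floor; lid seated within 7 mm and level; bar down within 0.06 rad; screw home (past 1.25 of 1.4 rad) and the clutch resting at its first click (0.2 to 0.5 rad) (all of step 1 and all of step 4); the robot touches nothing.
It fails at once if the clutch is turned to a second click (value of joint knob above 0.58 rad).
It fails at once if the timer or the wash bottle is shifted more than 25 mm or knocked over (distance of any of timer, wash_bottle from where it was at the start of the episode above 0.025 m or angle between wash_bottle's own z axis and vertical above 0.4 rad).
Of bottle_0, bottle_1, bottle_2, bottle_3 only 3 to 4 are there at a start; the rules pass over those that are not, and their reading is None.
At some moment in a run one of lid may be knocked a few centimetres aside while the robot is not near it.
Once in a run the grip may slacken for a moment while it holds something.
It also fails if it takes over 210 s, if anything falls off the work surface, if the arm or the gripper's body presses on something with over 40 N, if the wrist force passes 120 N, or if a joint passes its speed limit or range.

## Working session

There is one attempt and no reset: what is moved stays moved. The work goes in short steps, Python scripts to look and compute and a tool call to move; the robot and the scene stay as the last step left them, time stands still between calls to the robot, and variables do not carry over. Pictures are saved under pics/ and viewed, at most 14 in all, crops included, and the job is handed in when it is done.

Besides the shell and the picture viewer there is one more tool, called after "Emit:" as a command line: name --argument value ..., lists and objects as JSON in quotes. apply_moves: Moves the arm, as the interface text tells. Its arguments: {"type":"object","properties":{"increments":{"type":"array"}},"required":["increments"]}

```bash
mkdir -p pics; ls; python3 - <<'E'
from bench import bot, viewer
import cv2,numpy as np
np.set_printoptions(precision=3,suppress=True)
for n in("scene","top"):
    f=viewer.grab_frame(n); cv2.imwrite(f"pics/{n}0.png",f[:,:,::-1]); c=viewer.camera_info(n); print(n,c["K"],c["T"])
print(bot.get_state())
E
```

```text
pics
scene [[535.508   0.    321.958]
 [  0.    535.508 238.363]
 [  0.      0.      1.   ]] [[   0.858   -0.307    0.412  145.62 ]
 [  -0.514   -0.5      0.697 -580.856]
 [  -0.008   -0.81    -0.586  749.968]
 [   0.       0.       0.       1.   ]]
top [[588.309   0.    321.617]
 [  0.    588.309 238.541]
 [  0.      0.      1.   ]] [[  -0.003   -0.995    0.101  434.026]
 [  -1.       0.006    0.023   94.698]
 [  -0.023   -0.101   -0.995 1482.739]
 [   0.       0.       0.       1.   ]]
{'time': 0.1, 'joint_pos': array([-1.355,  0.469, -0.049,  1.534,  0.024,  1.141, -0.082]), 'qvel': array([-0.001, -0.   ,  0.001, -0.004,  0.001, -0.   , -0.002]), 'tau': array([  0.002, -51.152,  -0.046, -23.839,   0.011,   0.004,   0.   ]), 'tcp_pos': array([163.503, 654.478, 302.924]), 'orientation': array([ 0.122,  0.993, -0.001, -0.   ]), 'contact_force': array([ 0.132, -0.328,  0.763]), 'wrist_torque': array([0.019, 0.031, 0.002]), 'finger_force': 0.0, 'width': 85.64690527305159}
```

View pics/scene0.png

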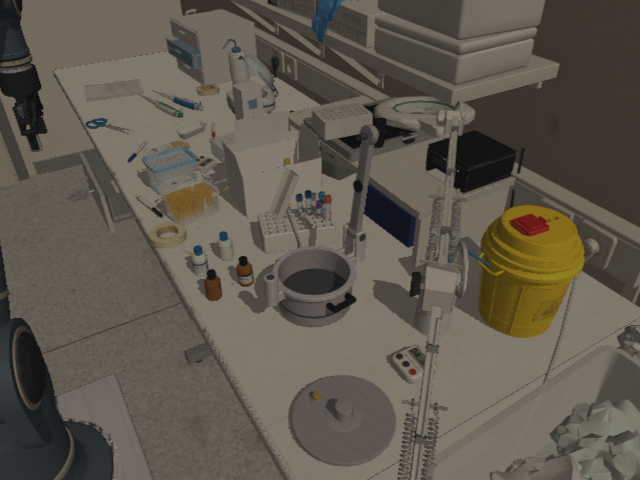

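View pics/top0.png

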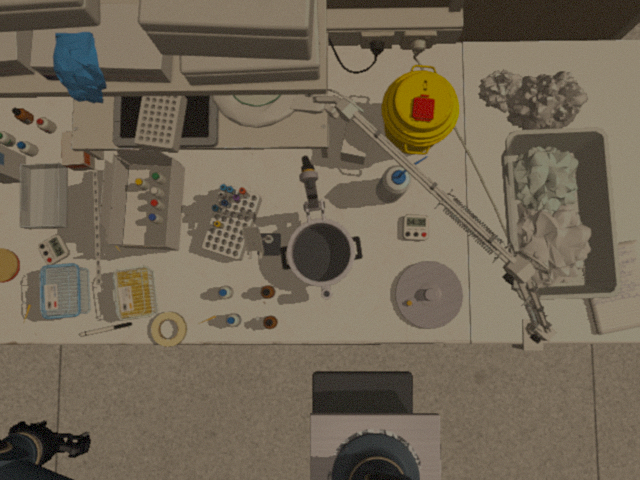

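The scene view shows the four bottles at about (200,260), (225,246), (213,285) and (245,272), the pot at (315,285), the lid at (343,418), and the bar standing from (355,240) to (370,133). The top view shows the pot at (322,252), the lid at (427,293), the timer at (415,228) and the wash bottle at (396,180). I'll enlarge both.

```bash
cat > h.py <<'E'
from bench import bot, viewer
import cv2,numpy as np
from scipy.spatial.transform import Rotation as R
np.set_printoptions(precision=2,suppress=True)
CI={n:viewer.camera_info(n) for n in("scene","top")}
def ray(n,u,v):
    K,T=np.array(CI[n]["K"]),np.array(CI[n]["T"])
    d=T[:3,:3]@np.linalg.solve(K,[u,v,1.]); return T[:3,3],d/np.linalg.norm(d)
def on(n,u,v,z):
    o,d=ray(n,u,v); return o+d*(z-o[2])/d[2]
def tri(a,b):
    (o,d),(p,e)=ray("top",*a),ray("scene",*b)
    s=np.linalg.lstsq(np.stack([d,-e],1),p-o,rcond=None)[0]
    x,y=o+s[0]*d,p+s[1]*e; return (x+y)/2,np.linalg.norm(x-y)
def proj(n,p):
    K,T=np.array(CI[n]["K"]),np.array(CI[n]["T"]); q=K@np.linalg.inv(T)[:3]@np.append(p,1); return q[:2]/q[2]
def go(p,yaw=None):
    """remaining move, in tool axes (cm, deg), to TCP p, tool down with tool-y at angle yaw(deg) in world"""
    s=bot.get_state(); Q=R.from_quat(s["orientation"])
    print("t",s["time"],"tcp",s["tcp_pos"],"w",s["width"],"F",s["contact_force"],"ff",s["finger_force"],"q7",s["joint_pos"][6])
    print("lin cm",Q.inv().apply(np.array(p)-s["tcp_pos"])/10)
    if yaw is not None:
        a=np.radians(yaw); y=np.array([np.cos(a),np.sin(a),0]); z=np.array([0,0,-1.])
        M=R.from_matrix(np.stack([np.cross(y,z),y,z],1)); print("rot deg",np.degrees((Q.inv()*M).as_rotvec()))
E
python3 - <<'E'
import cv2
a=cv2.imread("pics/top0.png")[145:335,200:465]; cv2.imwrite("pics/top0c.png",cv2.resize(a,None,fx=3,fy=3,interpolation=cv2.INTER_CUBIC))
a=cv2.imread("pics/scene0.png")[115:310,180:440]; cv2.imwrite("pics/scene0c.png",cv2.resize(a,None,fx=3,fy=3,interpolation=cv2.INTER_CUBIC))
E
```

```text
(no output)
```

View pics/top0c.png

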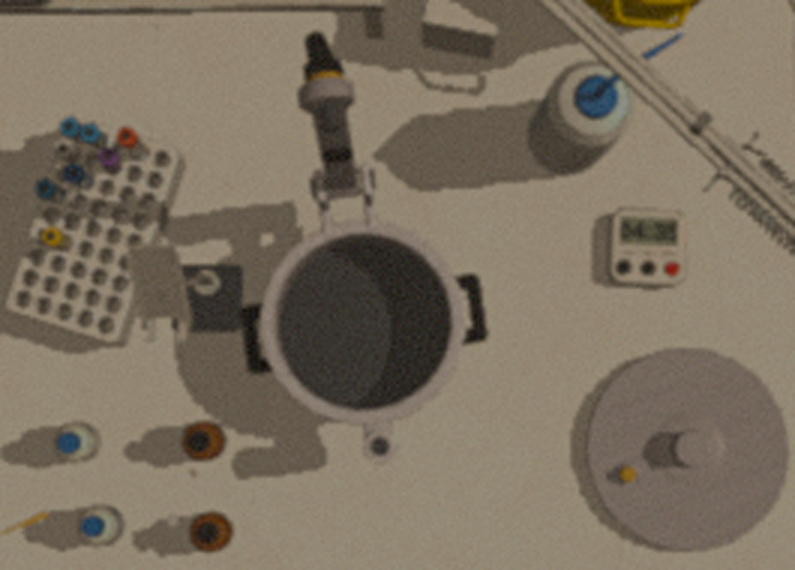

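View pics/scene0c.png

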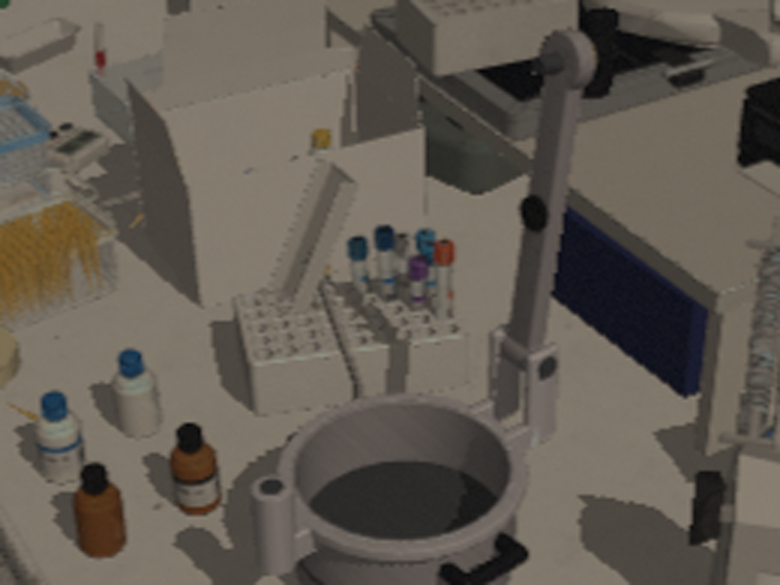

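The enlarged top crop shows the pot rim centred at about (362,322), the post at (379,446), and the lid at (687,449) with its boss top at (700,447). The caps are at (69,442), (199,440), (92,526) and (209,531), and the stand plate is at (158,285). The scene crop shows cap tops at (130,356), (190,433), (54,400) and (95,472), and the bar end at (573,57).

```bash
python3 - <<'E'
from h import *
T=lambda x,y:(200+x/3-.33,145+y/3-.33); S=lambda x,y:(180+x/3-.33,115+y/3-.33)
im=cv2.imread("pics/top0.png"); g=cv2.GaussianBlur(cv2.cvtColor(im,6),(3,3),0); hsv=cv2.cvtColor(im,40)
def ell(mask,near,z,name):
    cs,_=cv2.findContours(mask,cv2.RETR_EXTERNAL,cv2.CHAIN_APPROX_NONE)
    for c in cs:
        if cv2.contourArea(c)>800 and cv2.pointPolygonTest(c,near,False)>0:
            h=cv2.convexHull(c)[:,0]; P=np.array([on("top",u,v,z)[:2] for u,v in h])
            A=np.c_[2*P,np.ones(len(P))]; s=np.linalg.lstsq(A,(P**2).sum(1),rcond=None)[0]
            r=np.sqrt(s[2]+s[0]**2+s[1]**2); print(name,s[:2],"r",r,"resid",np.abs(np.linalg.norm(P-s[:2],axis=1)-r).max())
print("gray pot floor/rim/table/lid",g[252,335],g[252,318],g[222,320],g[300,350],g[310,440])
for th in(60,70,80,90): ell((g<th).astype(np.uint8),(325,255),86,f"pot<{th}")
lidc=cv2.inRange(hsv,(0,0,0),(179,255,255))
for (n,t,s) in [("w1",(69,442),(130,356)),("b1",(199,440),(190,433)),("w2",(92,526),(54,400)),("b2",(209,531),(95,472)),("post",(379,446),(271,489)),("barend",(326,86),(573,57)),("standtop",(150,250),(340,170))]:
    p,e=tri(T(*t),S(*s)); print(n,p,"err",e, "top@68",on("top",*T(*t),68)[:2])
print("post",on("top",*T(379,446),122)); print("cheeks",on("top",*T(318,183),143),on("top",*T(368,180),143))
print("boss",on("top",*T(700,447),40),"plate",on("top",*T(688,449),14),"valve",on("top",*T(628,474),26))
print("timer",on("top",*T(648,247),19),"wash",on("top",*T(597,95),160))
print("standplate",[on("top",*T(x,y),230)[:2] for x,y in((132,245),(180,245),(185,315),(140,318))])
E
```

```text
gray pot floor/rim/table/lid 42 54 103 136 106
pot<60 [544.33 127.88] r 66.87291198337357 resid 1.3553506454823747
pot<70 [544.69 128.43] r 67.94701194742093 resid 0.967139268125635
pot<80 [544.77 128.69] r 68.98998575001887 resid 0.8710507197438488
pot<90 [544.84 128.93] r 69.92671371240496 resid 0.4323804904551025
w1 [450.55 366.44  64.18] err 0.41069999354841075 top@68 [450.31 365.78]
b1 [451.83 262.04  61.13] err 0.4475983365366034 top@68 [451.53 261.31]
w2 [383.82 347.34  61.88] err 1.111459630881948 top@68 [383.51 346.44]
b2 [379.04 253.43  63.41] err 0.2468116418876125 top@68 [379.34 252.87]
post [446.13 116.32 117.44] err 0.6740787464314123 top@68 [446.24 117.24]
barend [681.43 147.31 333.08] err 0.5061359288844144 top@68 [738.75 159.28]
standtop [586.79 279.43 221.18] err 0.8002864239501606 top@68 [604.93 302.05]
post [445.78 116.38 122.  ]
cheeks [646.9  162.08 143.  ] [648.96 123.66 143.  ]
boss [ 444.76 -142.52   40.  ] plate [ 443.35 -136.9    14.  ] valve [423.08 -85.68  26.  ]
timer [ 610.82 -106.59   19.  ] wash [710.26 -50.87 160.  ]
standplate [array([589.05, 291.29]), array([588.84, 256.76]), array([538.47, 252.81]), array([536.49, 285.02])]
```

Emit:
apply_moves --increments '[{"delta_rot": [0,0,-7],"linear": [0,0,0],"grip": 4.5},{"delta_rot": [0,0,-7],"linear": [0,0,0],"grip": 4.5},{"delta_rot": [0,0,0],"linear": [-3,-3,0.8],"grip": 4.5},{"delta_rot": [0,0,0],"linear": [-3,-3,0.8],"grip": 4.5},{"delta_rot": [0,0,0],"linear": [-3,-3,0.8],"grip": 4.5}]'

```text
time: 0.6
tcp_pos: [254.2, 563.6, 279.1]
orientation: [-0.0, 1.0, -0.0, -0.0]
contact_force: [1.2, 0.3, -0.5]
width: 45.4
finger_force: 0.0
```

Emit:
apply_moves --increments '[{"delta_rot": [0,0,0],"linear": [-3,-3,0.8],"grip": 4.5},{"delta_rot": [0,0,0],"linear": [-3,-3,0.8],"grip": 4.5},{"delta_rot": [0,0,0],"linear": [-3,-3,0.8],"grip": 4.5},{"delta_rot": [0,0,0],"linear": [-3,-3,0.8],"grip": 4.5},{"delta_rot": [0,0,0],"linear": [0,0,0],"grip": 4.5}]'

```text
time: 1.1
tcp_pos: [378.7, 438.3, 246.4]
orientation: [0.006, 1.0, -0.003, 0.001]
contact_force: [0.6, -0.1, 0.1]
width: 45.0
finger_force: 0.0
```

```bash
python3 - <<'E'
from h import *
go([450.5,366,200],90)
E
```

```text
t 1.1 tcp [378.74 438.29 246.35] w 45.03347886914048 F [ 0.57 -0.08  0.14] ff 0.0 q7 0.612038815643675
lin cm [-7.26 -7.12  4.68]
rot deg [-0.33  0.06 -0.67]
```

Emit:
apply_moves --increments '[{"delta_rot": [-0.3,0,-0.7],"linear": [-3.6,-3.6,2.3],"grip": 4.5},{"delta_rot": [0,0,0],"linear": [-3.6,-3.5,2.3],"grip": 4.5},{"delta_rot": [0,0,0],"linear": [0,0,0],"grip": 4.5},{"delta_rot": [0,0,0],"linear": [0,0,0],"grip": 4.5}]'

```text
time: 1.5
tcp_pos: [439.0, 380.3, 205.5]
orientation: [-0.004, 1.0, 0.002, -0.001]
contact_force: [-0.7, 0.8, 0.0]
width: 45.1
finger_force: 0.0
```

```bash
python3 - <<'E'
from h import *
go([450.5,366,126],90)
E
```

```text
t 1.5 tcp [439.   380.35 205.46] w 45.089062290791276 F [-0.74  0.82  0.04] ff 0.0 q7 0.7921406991705985
lin cm [-1.15 -1.48  7.94]
rot deg [ 0.23 -0.08  0.51]
```

Emit:
apply_moves --increments '[{"delta_rot": [0,0,0],"linear": [0,0,0],"grip": 4.5},{"delta_rot": [0,0,0],"linear": [0,0,0],"grip": 4.5}]'

```text
time: 1.7
tcp_pos: [437.5, 383.2, 206.9]
orientation: [-0.007, 1.0, 0.003, 0.0]
contact_force: [-0.1, 0.2, 0.2]
width: 44.9
finger_force: 0.0
```

Emit:
apply_moves --increments '[{"delta_rot": [0,0,0],"linear": [0,0,0],"grip": 4.5},{"delta_rot": [0,0,0],"linear": [0,0,0],"grip": 4.5},{"delta_rot": [0,0,0],"linear": [0,0,0],"grip": 4.5}]'

```text
time: 2.0
tcp_pos: [438.3, 381.8, 206.6]
orientation: [-0.006, 1.0, 0.003, 0.0]
contact_force: [0.7, 0.1, 0.1]
width: 44.9
finger_force: 0.0
```

```bash
python3 - <<'E'
from h import *
go([450.5,366,126],90)
E
```

```text
t 2.0 tcp [438.32 381.79 206.56] w 44.87637797902051 F [0.74 0.11 0.08] ff 0.0 q7 0.7928263809659976
lin cm [-1.2  -1.64  8.05]
rot deg [0.32 0.01 0.72]
```

Emit:
apply_moves --increments '[{"delta_rot": [0.3,0,0.7],"linear": [-1.2,-1.6,2],"grip": 4.5},{"delta_rot": [0,0,0],"linear": [0,0,3],"grip": 4.5},{"delta_rot": [0,0,0],"linear": [0,0,0],"grip": 4.5},{"delta_rot": [0,0,0],"linear": [0,0,0],"grip": 4.5},{"delta_rot": [0,0,0],"linear": [0,0,0],"grip": 4.5}]'

```text
time: 2.5
tcp_pos: [451.1, 366.7, 157.6]
orientation: [-0.0, 1.0, 0.001, 0.001]
contact_force: [-0.2, 0.5, 0.3]
width: 44.8
finger_force: 0.0
```

```bash
python3 - <<'E'
from h import *
go([450.5,366,126],90)
for n in("scene","top"):
    cv2.imwrite(f"pics/{n}1.png",viewer.grab_frame(n)[:,:,::-1])
a=cv2.imread("pics/scene1.png")[200:320,160:310]; b=cv2.imread("pics/top1.png")[240:340,180:305]
cv2.imwrite("pics/c1.png",np.hstack([cv2.resize(a,(400,320)),cv2.resize(b,(400,320))]))
E
```

```text
t 2.5 tcp [451.14 366.67 157.61] w 44.797852757409814 F [-0.23  0.55  0.31] ff 0.0 q7 0.8133547254090624
lin cm [ 0.07 -0.07  3.16]
rot deg [0.11 0.09 0.02]
```

View pics/c1.png

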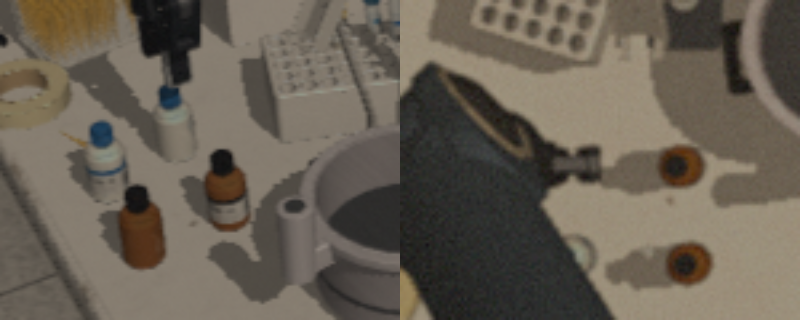

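The gripper sits right over the first white bottle's cap, at (170,95) in the left half. I'll descend, grip and lift.

Emit:
apply_moves --increments '[{"delta_rot": [0,0,0],"linear": [0,0,1.6],"grip": 4.5},{"delta_rot": [0,0,0],"linear": [0,0,1.5],"grip": 4.5},{"delta_rot": [0,0,0],"linear": [0,0,0],"grip": 3.0},{"delta_rot": [0,0,0],"linear": [0,0,0],"grip": 1.0},{"delta_rot": [0,0,0],"linear": [0,0,0],"grip": 1.0}]'

```text
time: 3.1
tcp_pos: [451.1, 365.9, 125.7]
orientation: [0.0, 1.0, 0.0, 0.0]
contact_force: [-0.2, -0.0, -0.4]
width: 16.2
finger_force: 58.5
```

Emit:
apply_moves --increments '[{"delta_rot": [0,0,0],"linear": [0,0,0],"grip": 1.0},{"delta_rot": [0,0,0],"linear": [0,0,0],"grip": 1.0}]'

```text
time: 3.3
tcp_pos: [451.0, 365.8, 125.7]
orientation: [0.0, 1.0, 0.0, 0.0]
contact_force: [-0.6, -0.6, -0.4]
width: 15.9
finger_force: 58.5
```

```bash
python3 - <<'E'
from h import *
go([440,190,236],90)
E
```

```text
t 3.3 tcp [450.98 365.77 125.67] w 15.874780637728469 F [-0.64 -0.6  -0.39] ff 58.52634787559509 q7 0.8124590721016601
lin cm [  1.08 -17.57 -11.04]
rot deg [ 0.03  0.03 -0.03]
```

Emit:
apply_moves --increments '[{"delta_rot": [0,0,0],"linear": [0,0,-3.5],"grip": 1.0},{"delta_rot": [0,0,0],"linear": [0,0,-3.8],"grip": 1.0},{"delta_rot": [0,0,0],"linear": [0.5,-1,-3.7],"grip": 1.0},{"delta_rot": [0,0,0],"linear": [0.5,-4.1,0],"grip": 1.0},{"delta_rot": [0,0,0],"linear": [0,-4.2,0],"grip": 1.0}]'

```text
time: 3.8
tcp_pos: [440.4, 273.0, 236.9]
orientation: [-0.001, 1.0, 0.001, 0.001]
contact_force: [0.6, -0.5, -1.5]
width: 16.1
finger_force: 58.7
```

Emit:
apply_moves --increments '[{"delta_rot": [0,0,0],"linear": [0,-4.2,0],"grip": 1.0},{"delta_rot": [0,0,0],"linear": [0,-4.1,0],"grip": 1.0},{"delta_rot": [0,0,0],"linear": [-3.3,-1.2,0],"grip": 1.0},{"delta_rot": [0,0,0],"linear": [-3.5,-1.2,0],"grip": 1.0},{"delta_rot": [0,0,0],"linear": [-3.5,-1.0,0],"grip": 1.0}]'

```text
time: 4.3
tcp_pos: [544.8, 154.5, 235.9]
orientation: [0.001, 1.0, 0.0, 0.0]
contact_force: [-0.4, 0.6, -0.8]
width: 16.0
finger_force: 59.2
```

Emit:
apply_moves --increments '[{"delta_rot": [0,0,0],"linear": [-2.8,0,0],"grip": 1.0},{"delta_rot": [0,0,0],"linear": [0,0,0],"grip": 1.0},{"delta_rot": [0,0,0],"linear": [0,0,0],"grip": 1.0},{"delta_rot": [0,0,0],"linear": [0,0,0],"grip": 1.0}]'

```text
time: 4.7
tcp_pos: [570.6, 155.9, 235.1]
orientation: [-0.0, 1.0, 0.0, -0.001]
contact_force: [-1.1, 0.7, -0.5]
width: 15.7
finger_force: 59.2
```

```bash
python3 - <<'E'
from h import *
go([572,156,137],90)
E
```

```text
t 4.7 tcp [570.63 155.93 235.06] w 15.733365202582657 F [-1.11  0.71 -0.48] ff 59.21894431114197 q7 1.2747598355838132
lin cm [-0.15  0.01  9.81]
rot deg [ 0.01 -0.07  0.03]
```

Emit:
apply_moves --increments '[{"delta_rot": [0,0,0],"linear": [-0.1,0,3.3],"grip": 1.0},{"delta_rot": [0,0,0],"linear": [0,0,3.3],"grip": 1.0},{"delta_rot": [0,0,0],"linear": [0,0,2],"grip": 1.0},{"delta_rot": [0,0,0],"linear": [0,0,1.1],"grip": 1.0},{"delta_rot": [0,0,0],"linear": [0,0,0],"grip": 1.0}]'

```text
time: 5.2
tcp_pos: [571.4, 155.7, 137.2]
orientation: [-0.0, 1.0, -0.0, -0.001]
contact_force: [-0.9, -0.7, -0.9]
width: 15.5
finger_force: 59.3
```

Emit:
apply_moves --increments '[{"delta_rot": [0,0,0],"linear": [0,0,0],"grip": 1.0},{"delta_rot": [0,0,0],"linear": [0,0,0],"grip": 1.0},{"delta_rot": [0,0,0],"linear": [0,0,0],"grip": 3.0},{"delta_rot": [0,0,0],"linear": [0,0,0],"grip": 3.0},{"delta_rot": [0,0,0],"linear": [0,0,0],"grip": 3.0}]'

```text
time: 5.7
tcp_pos: [573.0, 155.6, 138.8]
orientation: [0.0, 1.0, 0.0, 0.0]
contact_force: [-0.5, -0.0, 0.1]
width: 30.1
finger_force: 0.0
```

Emit:
apply_moves --increments '[{"delta_rot": [0,0,0],"linear": [0,0,-2],"grip": 3.0},{"delta_rot": [0,0,0],"linear": [0,0,-3],"grip": 4.0},{"delta_rot": [0,0,0],"linear": [0,0,-3],"grip": 4.5},{"delta_rot": [0,0,0],"linear": [3.5,1,-1],"grip": 4.5},{"delta_rot": [0,0,0],"linear": [4,1,0],"grip": 4.5}]'

```text
time: 6.2
tcp_pos: [499.0, 175.8, 230.5]
orientation: [0.001, 1.0, 0.001, 0.003]
contact_force: [0.7, 0.9, -0.5]
width: 45.0
finger_force: 0.0
```

Emit:
apply_moves --increments '[{"delta_rot": [0,0,0],"linear": [4,1.5,0],"grip": 4.5},{"delta_rot": [0,0,0],"linear": [0.5,4,0],"grip": 4.5},{"delta_rot": [0,0,0],"linear": [0,3,2],"grip": 4.5},{"delta_rot": [0,0,0],"linear": [0,0,3],"grip": 4.5},{"delta_rot": [0,0,0],"linear": [0,0,0],"grip": 4.5}]'

```text
time: 6.7
tcp_pos: [450.5, 260.3, 175.4]
orientation: [-0.001, 1.0, -0.002, -0.003]
contact_force: [-1.8, 0.2, -0.2]
width: 44.9
finger_force: 0.0
```

```bash
python3 - <<'E'
from h import *
go([451.7,261.5,126],90)
cv2.imwrite("pics/top2.png",viewer.grab_frame("top")[:,:,::-1])
cv2.imwrite("pics/scene2.png",viewer.grab_frame("scene")[:,:,::-1])
a=cv2.imread("pics/scene2.png")[200:320,180:360]; b=cv2.imread("pics/top2.png")[200:340,220:430]
cv2.imwrite("pics/c2.png",np.hstack([cv2.resize(a,(400,267)),cv2.resize(b,(400,267))]))
E
```

```text
t 6.7 tcp [450.54 260.34 175.42] w 44.877107355434326 F [-1.8   0.17 -0.24] ff 0.0 q7 0.9837635738187874
lin cm [-0.15  0.13  4.94]
rot deg [-0.22 -0.34  0.1 ]
```

View pics/c2.png

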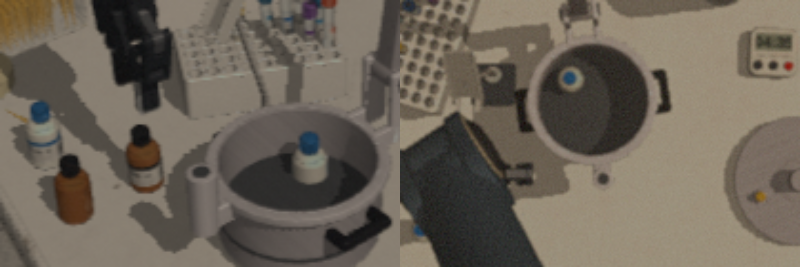

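The first bottle stands upright in the pot, cap at (310,145), and the gripper is over brown bottle 1. On to it.

Emit:
apply_moves --increments '[{"delta_rot": [-0.2,-0.3,0.1],"linear": [-0.1,0.1,2.5],"grip": 4.5},{"delta_rot": [0,0,0],"linear": [0,0,2.4],"grip": 4.5},{"delta_rot": [0,0,0],"linear": [0,0,0],"grip": 4.5},{"delta_rot": [0,0,0],"linear": [0,0,0],"grip": 3.0},{"delta_rot": [0,0,0],"linear": [0,0,0],"grip": 1.0}]'

```text
time: 7.3
tcp_pos: [455.0, 261.9, 131.1]
orientation: [0.002, 1.0, 0.003, 0.004]
contact_force: [-1.5, -1.3, 7.9]
width: 17.1
finger_force: 25.3
```

Emit:
apply_moves --increments '[{"delta_rot": [0,0,0],"linear": [0,0,0],"grip": 1.0},{"delta_rot": [0,0,0],"linear": [0,0,0],"grip": 1.0},{"delta_rot": [0,0,0],"linear": [0,0,0],"grip": 1.0}]'

```text
time: 7.6
tcp_pos: [455.1, 262.0, 131.2]
orientation: [0.001, 1.0, 0.003, 0.004]
contact_force: [-0.4, -1.6, 7.4]
width: 14.8
finger_force: 58.6
```

Emit:
apply_moves --increments '[{"delta_rot": [0,0,0],"linear": [0,0,-3.5],"grip": 1.0},{"delta_rot": [0,0,0],"linear": [0,0,-3.8],"grip": 1.0},{"delta_rot": [0,0,0],"linear": [0,-1,-3.7],"grip": 1.0},{"delta_rot": [0,0,0],"linear": [0,-4,0],"grip": 1.0},{"delta_rot": [0,0,0],"linear": [-0.4,-4,0],"grip": 1.0}]'

```text
time: 8.1
tcp_pos: [457.3, 171.4, 241.1]
orientation: [-0.0, 1.0, 0.003, 0.005]
contact_force: [0.8, -0.1, -1.3]
width: 14.9
finger_force: 58.6
```

Emit:
apply_moves --increments '[{"delta_rot": [0,0,0],"linear": [-2.4,-3,0],"grip": 1.0},{"delta_rot": [0,0,0],"linear": [-3.2,-2,0],"grip": 1.0},{"delta_rot": [0,0,0],"linear": [-3.5,-1.2,0],"grip": 1.0},{"delta_rot": [0,0,0],"linear": [-2.6,-0.8,0],"grip": 1.0},{"delta_rot": [0,0,0],"linear": [0,0,0],"grip": 1.0}]'

```text
time: 8.6
tcp_pos: [577.2, 98.9, 240.1]
orientation: [0.003, 1.0, 0.001, 0.005]
contact_force: [-0.4, -0.1, -0.4]
width: 15.3
finger_force: 58.6
```

Emit:
apply_moves --increments '[{"delta_rot": [0,0,0],"linear": [0,0,0],"grip": 1.0},{"delta_rot": [0,0,0],"linear": [0,0,0],"grip": 1.0}]'

```text
time: 8.8
tcp_pos: [573.0, 101.7, 239.4]
orientation: [0.001, 1.0, 0.002, 0.002]
contact_force: [-0.2, 0.0, -0.3]
width: 15.2
finger_force: 58.6
```

```bash
python3 - <<'E'
from h import *
go([572,102,138],90)
E
```

```text
t 8.8 tcp [572.95 101.71 239.4 ] w 15.164177020808939 F [-0.22  0.02 -0.31] ff 58.64676654338837 q7 1.3791531106248842
lin cm [ 0.14 -0.01 10.14]
rot deg [ 0.23  0.25 -0.06]
```

```bash
python3 - <<'E'
from h import *
cv2.imwrite("pics/scene3.png",viewer.grab_frame("scene")[:,:,::-1])
cv2.imwrite("pics/top3.png",viewer.grab_frame("top")[:,:,::-1])
a=cv2.imread("pics/scene3.png")[160:310,240:410]; cv2.imwrite("pics/c3.png",cv2.resize(a,None,fx=3.5,fy=3.5))
E
```

```text
(no output)
```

View pics/c3.png

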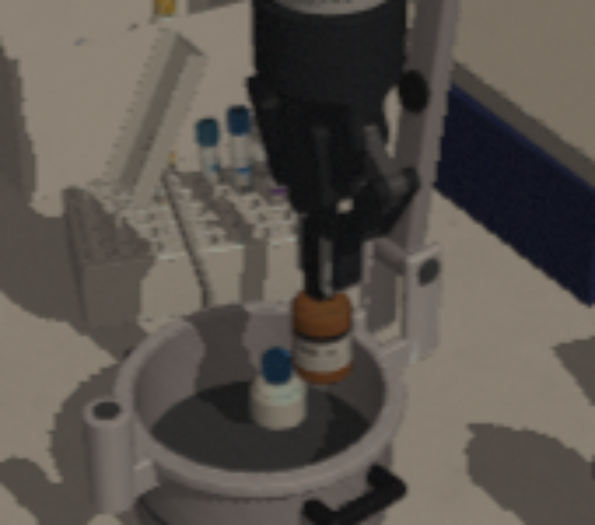

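The brown bottle hangs upright under the fingertips, its bottom edge at (325,380) in the crop. I'll work out how far its base is below the TCP.

```bash
python3 - <<'E'
from h import *
o,d=ray("scene",240+325/3.5-.4,160+380/3.5-.4)
q=np.array([564.6,87.8])-o[:2]; t=(q@d[:2])/(d[:2]@d[:2]); p=o+t*d; print(p,"offset",239.4-p[2])
go([572,102,138],90)
E
```

```text
[563.79  88.31 109.4 ] offset 130.00339617990497
t 8.9 tcp [573.   101.79 239.5 ] w 14.608615361254822 F [ 0.64 -0.88 -0.47] ff 58.64726364612579 q7 1.379210252000664
lin cm [ 0.15 -0.02 10.15]
rot deg [ 0.23  0.27 -0.05]
```

Emit:
apply_moves --increments '[{"delta_rot": [0.2,0.3,0],"linear": [0.1,0,3.3],"grip": 1.0},{"delta_rot": [0,0,0],"linear": [0,0,3.3],"grip": 1.0},{"delta_rot": [0,0,0],"linear": [0,0,2.0],"grip": 1.0},{"delta_rot": [0,0,0],"linear": [0,0,1.1],"grip": 1.0},{"delta_rot": [0,0,0],"linear": [0,0,0],"grip": 1.0}]'

```text
time: 9.4
tcp_pos: [573.2, 101.6, 142.4]
orientation: [0.001, 1.0, 0.0, 0.0]
contact_force: [0.4, 0.1, -0.5]
width: 15.2
finger_force: 58.7
```

Emit:
apply_moves --increments '[{"delta_rot": [0,0,0],"linear": [0,0,0],"grip": 1.0},{"delta_rot": [0,0,0],"linear": [0,0,0],"grip": 1.0},{"delta_rot": [0,0,0],"linear": [0,0,0],"grip": 3.0},{"delta_rot": [0,0,0],"linear": [0,0,0],"grip": 3.0},{"delta_rot": [0,0,0],"linear": [0,0,0],"grip": 3.0}]'

```text
time: 9.9
tcp_pos: [573.2, 101.2, 142.5]
orientation: [0.001, 1.0, 0.0, 0.0]
contact_force: [0.2, -0.5, -0.1]
width: 30.1
finger_force: 0.0
```

Emit:
apply_moves --increments '[{"delta_rot": [0,0,0],"linear": [0,0,-2],"grip": 3.0},{"delta_rot": [0,0,0],"linear": [0,0,-3],"grip": 4.0},{"delta_rot": [0,0,0],"linear": [0,0,-3],"grip": 4.5},{"delta_rot": [0,0,0],"linear": [3.5,1.5,-1],"grip": 4.5},{"delta_rot": [0,0,0],"linear": [3.8,2,0],"grip": 4.5}]'

```text
time: 10.4
tcp_pos: [501.3, 135.9, 234.4]
orientation: [0.003, 1.0, 0.001, 0.003]
contact_force: [-0.1, 1.7, 0.7]
width: 45.0
finger_force: 0.0
```

Emit:
apply_moves --increments '[{"delta_rot": [0,0,0],"linear": [3.6,2,0],"grip": 4.5},{"delta_rot": [0,0,0],"linear": [2.5,3.5,0],"grip": 4.5},{"delta_rot": [0,0,0],"linear": [2,4,0],"grip": 4.5},{"delta_rot": [0,0,0],"linear": [2,4,0],"grip": 4.5},{"delta_rot": [0,0,0],"linear": [1,4,1],"grip": 4.5}]'

```text
time: 10.9
tcp_pos: [388.4, 313.5, 223.7]
orientation: [0.001, 1.0, 0.001, 0.001]
contact_force: [1.0, -0.0, -0.0]
width: 45.1
finger_force: 0.0
```

Emit:
apply_moves --increments '[{"delta_rot": [0,0,0],"linear": [0.4,3.4,2],"grip": 4.5},{"delta_rot": [0,0,0],"linear": [0,0,2],"grip": 4.5},{"delta_rot": [0,0,0],"linear": [0,0,0],"grip": 4.5},{"delta_rot": [0,0,0],"linear": [0,0,0],"grip": 4.5},{"delta_rot": [0,0,0],"linear": [0,0,0],"grip": 4.5}]'

```text
time: 11.4
tcp_pos: [386.5, 345.0, 183.3]
orientation: [0.002, 1.0, 0.0, 0.001]
contact_force: [0.6, 0.1, -0.9]
width: 45.1
finger_force: 0.0
```

```bash
python3 - <<'E'
from h import *
go([383.7,346.9,128],90)
E
```

```text
t 11.4 tcp [386.53 345.04 183.33] w 45.05719672837691 F [ 0.64  0.09 -0.93] ff 0.0 q7 0.7506283884071747
lin cm [0.29 0.18 5.53]
rot deg [ 0.05  0.07 -0.23]
```

Emit:
apply_moves --increments '[{"delta_rot": [0,0,0],"linear": [0.3,0.2,2.8],"grip": 4.5},{"delta_rot": [0,0,0],"linear": [0,0,2.6],"grip": 4.5},{"delta_rot": [0,0,0],"linear": [0,0,0],"grip": 4.5},{"delta_rot": [0,0,0],"linear": [0,0,0],"grip": 3.0},{"delta_rot": [0,0,0],"linear": [0,0,0],"grip": 1.0}]'

```text
time: 11.9
tcp_pos: [383.7, 348.0, 130.0]
orientation: [0.001, 1.0, 0.001, 0.001]
contact_force: [-0.4, -1.1, 4.7]
width: 17.2
finger_force: 26.5
```

Emit:
apply_moves --increments '[{"delta_rot": [0,0,0],"linear": [0,0,0],"grip": 1.0},{"delta_rot": [0,0,0],"linear": [0,0,0],"grip": 1.0},{"delta_rot": [0,0,0],"linear": [0,0,0],"grip": 1.0}]'

```text
time: 12.2
tcp_pos: [383.7, 348.0, 130.1]
orientation: [0.001, 1.0, 0.001, 0.001]
contact_force: [0.2, -1.4, 6.5]
width: 14.9
finger_force: 58.6
```

Emit:
apply_moves --increments '[{"delta_rot": [0,0,0],"linear": [0,0,-3.5],"grip": 1.0},{"delta_rot": [0,0,0],"linear": [0,0,-3.8],"grip": 1.0},{"delta_rot": [0,0,0],"linear": [0,-1,-3.5],"grip": 1.0},{"delta_rot": [0,0,0],"linear": [-1,-4,0],"grip": 1.0},{"delta_rot": [0,0,0],"linear": [-1,-4,0],"grip": 1.0}]'

```text
time: 12.7
tcp_pos: [403.0, 257.7, 238.4]
orientation: [-0.0, 1.0, 0.002, 0.002]
contact_force: [0.4, -0.6, -0.9]
width: 15.2
finger_force: 58.6
```

Emit:
apply_moves --increments '[{"delta_rot": [0,0,0],"linear": [-1.4,-4,0],"grip": 1.0},{"delta_rot": [0,0,0],"linear": [-2.4,-3,0],"grip": 1.0},{"delta_rot": [0,0,0],"linear": [-3.6,-2,0],"grip": 1.0},{"delta_rot": [0,0,0],"linear": [-4,-1,0],"grip": 1.0},{"delta_rot": [0,0,0],"linear": [0,0,0],"grip": 1.0}]'

```text
time: 13.2
tcp_pos: [521.1, 154.5, 237.4]
orientation: [0.004, 1.0, -0.0, 0.003]
contact_force: [-0.4, -0.1, -0.7]
width: 14.9
finger_force: 58.6
```

Emit:
apply_moves --increments '[{"delta_rot": [0,0,0],"linear": [0,0,0],"grip": 1.0},{"delta_rot": [0,0,0],"linear": [0,0,0],"grip": 1.0},{"delta_rot": [0,0,0],"linear": [0,0,0],"grip": 1.0}]'

```text
time: 13.5
tcp_pos: [515.1, 158.1, 236.4]
orientation: [0.0, 1.0, 0.0, -0.0]
contact_force: [0.3, 0.3, -0.4]
width: 15.0
finger_force: 58.6
```

```bash
python3 - <<'E'
from h import *
go([518,156,140],90)
E
```

```text
t 13.5 tcp [515.11 158.1  236.41] w 15.026855301816573 F [ 0.35  0.35 -0.39] ff 58.64635348320007 q7 1.2376749800246611
lin cm [-0.3  -0.21  9.64]
rot deg [ 0.02 -0.04 -0.02]
```

Emit:
apply_moves --increments '[{"delta_rot": [0,0,0],"linear": [-0.3,-0.2,3.3],"grip": 1.0},{"delta_rot": [0,0,0],"linear": [0,0,3.3],"grip": 1.0},{"delta_rot": [0,0,0],"linear": [0,0,2.0],"grip": 1.0},{"delta_rot": [0,0,0],"linear": [0,0,0.9],"grip": 1.0},{"delta_rot": [0,0,0],"linear": [0,0,0],"grip": 1.0}]'

```text
time: 14.0
tcp_pos: [519.1, 155.8, 141.3]
orientation: [0.001, 1.0, 0.0, -0.0]
contact_force: [0.7, 0.5, 0.1]
width: 15.3
finger_force: 58.7
```

Emit:
apply_moves --increments '[{"delta_rot": [0,0,0],"linear": [0,0,0],"grip": 1.0},{"delta_rot": [0,0,0],"linear": [0,0,0],"grip": 1.0},{"delta_rot": [0,0,0],"linear": [0,0,0],"grip": 3.0},{"delta_rot": [0,0,0],"linear": [0,0,0],"grip": 3.0},{"delta_rot": [0,0,0],"linear": [0,0,0],"grip": 3.0}]'

```text
time: 14.5
tcp_pos: [519.3, 155.4, 141.6]
orientation: [0.001, 1.0, 0.0, 0.0]
contact_force: [-0.5, -0.1, -0.9]
width: 30.1
finger_force: 0.0
```

Emit:
apply_moves --increments '[{"delta_rot": [0,0,0],"linear": [0,0,-2],"grip": 3.0},{"delta_rot": [0,0,0],"linear": [0,0,-3],"grip": 4.0},{"delta_rot": [0,0,0],"linear": [0,0,-3],"grip": 4.5},{"delta_rot": [0,0,0],"linear": [3.5,1.5,-1],"grip": 4.5},{"delta_rot": [0,0,0],"linear": [3.8,2,0],"grip": 4.5}]'

```text
time: 15.0
tcp_pos: [447.4, 190.3, 233.4]
orientation: [0.003, 1.0, 0.001, 0.002]
contact_force: [0.7, 1.6, -0.5]
width: 45.1
finger_force: 0.0
```

Emit:
apply_moves --increments '[{"delta_rot": [0,0,0],"linear": [3.6,2.5,0],"grip": 4.5},{"delta_rot": [0,0,0],"linear": [3,3,0],"grip": 4.5},{"delta_rot": [0,0,0],"linear": [0,0.6,3],"grip": 4.5},{"delta_rot": [0,0,0],"linear": [0,0,2],"grip": 4.5},{"delta_rot": [0,0,0],"linear": [0,0,0],"grip": 4.5}]'

```text
time: 15.5
tcp_pos: [378.9, 251.0, 179.4]
orientation: [0.001, 1.0, -0.002, -0.002]
contact_force: [-0.7, -0.3, 0.3]
width: 44.8
finger_force: 0.0
```

Emit:
apply_moves --increments '[{"delta_rot": [0,0,0],"linear": [0,0,0],"grip": 4.5},{"delta_rot": [0,0,0],"linear": [0,0,0],"grip": 4.5},{"delta_rot": [0,0,0],"linear": [0,0,0],"grip": 4.5}]'

```text
time: 15.8
tcp_pos: [381.2, 251.7, 182.3]
orientation: [0.002, 1.0, 0.001, 0.001]
contact_force: [-0.2, 0.6, 0.2]
width: 45.1
finger_force: 0.0
```

```bash
python3 - <<'E'
from h import *
go([379.2,253.1,130],90)
E
```

```text
t 15.8 tcp [381.21 251.69 182.32] w 45.12743483275394 F [-0.22  0.58  0.23] ff 0.0 q7 0.9035602423686413
lin cm [0.21 0.13 5.23]
rot deg [ 0.08  0.1  -0.17]
```

Emit:
apply_moves --increments '[{"delta_rot": [0,0,0],"linear": [0.2,0.1,2.7],"grip": 4.5},{"delta_rot": [0,0,0],"linear": [0,0,2.5],"grip": 4.5},{"delta_rot": [0,0,0],"linear": [0,0,0],"grip": 4.5},{"delta_rot": [0,0,0],"linear": [0,0,0],"grip": 3.0},{"delta_rot": [0,0,0],"linear": [0,0,0],"grip": 1.0}]'

```text
time: 16.3
tcp_pos: [379.3, 253.1, 130.6]
orientation: [0.001, 1.0, 0.001, 0.001]
contact_force: [0.3, -0.4, 3.2]
width: 16.8
finger_force: 25.7
```

Emit:
apply_moves --increments '[{"delta_rot": [0,0,0],"linear": [0,0,0],"grip": 1.0},{"delta_rot": [0,0,0],"linear": [0,0,0],"grip": 1.0},{"delta_rot": [0,0,0],"linear": [0,0,0],"grip": 1.0}]'

```text
time: 16.6
tcp_pos: [379.4, 253.3, 130.6]
orientation: [0.001, 1.0, 0.001, 0.001]
contact_force: [-0.7, -1.0, 7.0]
width: 15.3
finger_force: 58.9
```

Emit:
apply_moves --increments '[{"delta_rot": [0,0,0],"linear": [0,0,-3.5],"grip": 1.0},{"delta_rot": [0,0,0],"linear": [0,0,-4.2],"grip": 1.0},{"delta_rot": [0,0,0],"linear": [0,0,-4.2],"grip": 1.0},{"delta_rot": [0,0,0],"linear": [-1.8,-2,-0.9],"grip": 1.0},{"delta_rot": [0,0,0],"linear": [-3.1,-3,0],"grip": 1.0}]'

```text
time: 17.1
tcp_pos: [427.3, 204.4, 260.2]
orientation: [-0.002, 1.0, 0.002, 0.002]
contact_force: [2.4, 1.1, -1.0]
width: 15.1
finger_force: 58.7
```

Emit:
apply_moves --increments '[{"delta_rot": [0,0,0],"linear": [-3,-3.2,0],"grip": 1.0},{"delta_rot": [0,0,0],"linear": [-3,-3.5,0],"grip": 1.0},{"delta_rot": [0,0,0],"linear": [-3,-3.4,0],"grip": 1.0},{"delta_rot": [0,0,0],"linear": [0,0,0],"grip": 1.0},{"delta_rot": [0,0,0],"linear": [0,0,0],"grip": 1.0}]'

```text
time: 17.6
tcp_pos: [517.3, 100.2, 257.3]
orientation: [0.003, 1.0, 0.0, -0.0]
contact_force: [-0.4, 0.6, 0.2]
width: 15.1
finger_force: 58.7
```

Emit:
apply_moves --increments '[{"delta_rot": [0,0,0],"linear": [0,0,0],"grip": 1.0},{"delta_rot": [0,0,0],"linear": [0,0,0],"grip": 1.0}]'

```text
time: 17.8
tcp_pos: [516.3, 102.7, 257.3]
orientation: [-0.0, 1.0, 0.0, -0.0]
contact_force: [0.2, -0.4, -1.6]
width: 14.8
finger_force: 58.7
```

```bash
python3 - <<'E'
from h import *
go([518,102,141],90)
E
```

```text
t 17.8 tcp [516.28 102.68 257.29] w 14.830220947584982 F [ 0.17 -0.43 -1.61] ff 58.69163453578949 q7 1.3513025079804537
lin cm [-0.18 -0.07 11.63]
rot deg [ 0.03 -0.03  0.03]
```

Emit:
apply_moves --increments '[{"delta_rot": [0,0,0],"linear": [-0.2,-0.1,4],"grip": 1.0},{"delta_rot": [0,0,0],"linear": [0,0,4],"grip": 1.0},{"delta_rot": [0,0,0],"linear": [0,0,2.4],"grip": 1.0},{"delta_rot": [0,0,0],"linear": [0,0,1.2],"grip": 1.0},{"delta_rot": [0,0,0],"linear": [0,0,0],"grip": 1.0}]'

```text
time: 18.3
tcp_pos: [518.7, 101.3, 140.7]
orientation: [0.0, 1.0, 0.0, -0.001]
contact_force: [0.5, 0.6, -0.0]
width: 15.5
finger_force: 66.5
```

Emit:
apply_moves --increments '[{"delta_rot": [0,0,0],"linear": [0,0,0],"grip": 1.0},{"delta_rot": [0,0,0],"linear": [0,0,0],"grip": 1.0},{"delta_rot": [0,0,0],"linear": [0,0,0],"grip": 3.0},{"delta_rot": [0,0,0],"linear": [0,0,0],"grip": 3.0},{"delta_rot": [0,0,0],"linear": [0,0,0],"grip": 3.0}]'

```text
time: 18.8
tcp_pos: [519.3, 100.3, 141.7]
orientation: [0.001, 1.0, 0.0, 0.0]
contact_force: [-0.7, 0.6, 0.4]
width: 30.3
finger_force: 0.0
```

Emit:
apply_moves --increments '[{"delta_rot": [0,0,0],"linear": [0,0,-2],"grip": 3.0},{"delta_rot": [0,0,0],"linear": [0,0,-3.5],"grip": 4.0},{"delta_rot": [0,0,0],"linear": [0,0,-4],"grip": 4.5},{"delta_rot": [0,0,0],"linear": [2.6,-3,0],"grip": 5},{"delta_rot": [0,0,0],"linear": [2.6,-3.2,0],"grip": 5}]'

```text
time: 19.3
tcp_pos: [467.4, 38.6, 237.7]
orientation: [-0.0, 1.0, 0.0, 0.002]
contact_force: [-0.6, -1.7, -1.6]
width: 49.9
finger_force: 0.0
```

Emit:
apply_moves --increments '[{"delta_rot": [0,0,0],"linear": [2.4,-3.2,0],"grip": 5},{"delta_rot": [0,0,0],"linear": [0,0,0],"grip": 5},{"delta_rot": [0,0,0],"linear": [0,0,0],"grip": 5},{"delta_rot": [0,0,0],"linear": [0,0,0],"grip": 5}]'

```text
time: 19.7
tcp_pos: [443.7, 7.2, 236.6]
orientation: [0.001, 1.0, 0.0, 0.001]
contact_force: [-0.4, 0.7, -0.6]
width: 49.9
finger_force: 0.0
```

```bash
python3 - <<'E'
from h import *
go([440,10,240],90)
cv2.imwrite("pics/top4.png",viewer.grab_frame("top")[:,:,::-1])
cv2.imwrite("pics/scene4.png",viewer.grab_frame("scene")[:,:,::-1])
a=cv2.imread("pics/scene4.png")[220:470,250:420]; b=cv2.imread("pics/top4.png")[200:340,270:480]
cv2.imwrite("pics/c4.png",np.hstack([cv2.resize(a,(272,400)),cv2.resize(b,(525,350)).copy() if 0 else cv2.copyMakeBorder(cv2.resize(b,(525,350)),0,50,0,0,0)]))
E
```

```text
t 19.7 tcp [443.69   7.24 236.59] w 49.90499541635194 F [-0.4   0.69 -0.58] ff 0.0 q7 1.5104901763398417
lin cm [ 0.37  0.28 -0.34]
rot deg [ 0.03  0.07 -0.07]
```

View pics/c4.png

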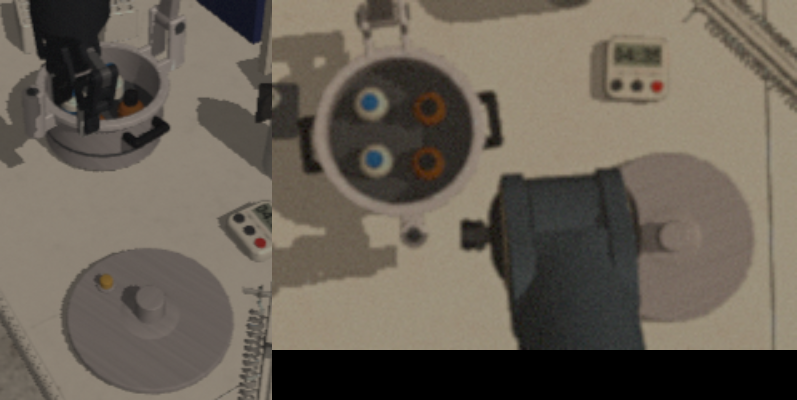

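All four caps show upright in the pot, at (370,103), (430,107), (375,160) and (428,163). The lid still looks to be in place, with its boss at (682,236) in the right part and (150,293) in the left. I'll measure it more closely.

```bash
python3 - <<'E'
from h import *
print(tri((269.7+410/2.5,199.7+236/2.5),(249.7+150/1.6,219.7+293/1.6)))
for n,box,seed in(("scene",(285,365,115,110),(325,440)),("top",(388,255,80,80),(445,310))):
    im=cv2.imread(f"pics/{n}{'4' if n=='scene' else '0'}.png"); g=cv2.GaussianBlur(cv2.cvtColor(im,6),(5,5),0)
    x,y,w,h=box; sub=g[y:y+h,x:x+w]; th,m=cv2.threshold(sub,0,255,cv2.THRESH_BINARY_INV+cv2.THRESH_OTSU)
    cs,_=cv2.findContours(m,0,1)
    c=max(cs,key=cv2.contourArea)[:,0]+[x,y]; P=np.array([on(n,u,v,14 if n=="top" else 12)[:2] for u,v in c])
    # robust circle: radius fixed 84, soft L1
    from scipy.optimize import least_squares
    s=least_squares(lambda s:np.linalg.norm(P-s[:2],axis=1)-s[2],[443,-138,84],loss="soft_l1",f_scale=1).x
    r=np.linalg.norm(P-s[:2],axis=1)-s[2]; print(n,th,len(P),s,"med",np.median(abs(r)))
    cv2.imwrite(f"pics/m_{n}.png",m)
E
```

```text
(array([ 442.64, -142.14,   49.06]), np.float64(2.298658250319361))
scene 112.0 285 [ 440.1  -138.53   85.41] med 0.6681165894820253
top 119.0 202 [ 442.9  -129.75   86.54] med 1.8594572482753051
```

```bash
python3 - <<'E'
from h import *
from scipy.optimize import least_squares
print("boss", on("top",269.7+410/2.5,199.7+236/2.5,40))
for n,f,box in(("top","top0",(388,255,80,80)),("scene","scene4",(285,365,115,110))):
    g=cv2.GaussianBlur(cv2.cvtColor(cv2.imread(f"pics/{f}.png"),6),(3,3),0)
    x,y,w,h=box
    for off in(-6,0,6):
        th,m=cv2.threshold(g[y:y+h,x:x+w],121+off if n=="top" else 112+off,255,1)
        c=max(cv2.findContours(m,0,1)[0],key=cv2.contourArea)[:,0]+[x,y]; P=np.array([on(n,u,v,14 if n=="top" else 12)[:2] for u,v in c])
        k=P[:,1]<-145; P=P[k]
        s=least_squares(lambda s:np.linalg.norm(P-s[:2],axis=1)-84,[443,-138],loss="soft_l1").x
        print(n,s,np.median(abs(np.linalg.norm(P-s,axis=1)-84)))
# boss top blob in top0
b=cv2.resize(cv2.imread("pics/top0.png")[275:315,405:450],None,fx=8,fy=8,interpolation=2)
a=cv2.resize(cv2.imread("pics/scene4.png")[385:440,320:375],None,fx=6,fy=6,interpolation=2)
cv2.imwrite("pics/c5.png",np.hstack([b[:320],cv2.resize(a,(320,320))]))
E
```

```text
boss [ 443.71 -144.19   40.  ]
top [ 443.5  -132.79] 0.7715676580910653
top [ 443.5  -134.24] 0.4710332201486338
top [ 443.68 -135.39] 0.6624128341299667
scene [ 440.57 -139.59] 0.3677926636344466
scene [ 440.86 -140.58] 0.47237209771816424
scene [ 440.88 -141.03] 0.42902157118948026
```

View pics/c5.png

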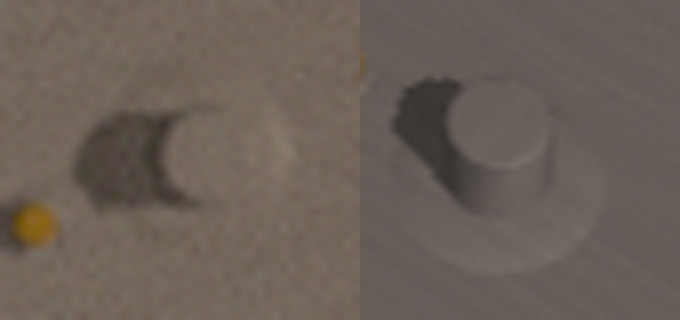

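The left panel shows the boss top centred near (214,155), and the right one near (139,124) within its panel. I'll triangulate from those two.

```bash
python3 - <<'E'
from h import *
t,s=(405+214/8-.44,275+155/8-.44),(320+139.5/5.818-.42,385+124/5.818-.42)
print(tri(t,s),on("top",*t,40),on("scene",*s,40))
go([442.5,-138,160],90)
E
```

```text
(array([ 444.01, -138.89,   36.55]), np.float64(0.33560931172767516)) [ 444.13 -138.41   40.  ] [ 442.41 -140.96   40.  ]
t 19.8 tcp [443.69   7.46 236.34] w 50.21880080840804 F [-1.46  0.7  -0.25] ff 0.0 q7 1.510542918725536
lin cm [  0.12 -14.55   7.63]
rot deg [ 0.01  0.03 -0.02]
```

Emit:
apply_moves --increments '[{"delta_rot": [0,0,0],"linear": [0,-4,0],"grip": 5},{"delta_rot": [0,0,0],"linear": [0,-4,1],"grip": 5},{"delta_rot": [0,0,0],"linear": [0,-4,3],"grip": 5},{"delta_rot": [0,0,0],"linear": [0,-2.6,3],"grip": 5},{"delta_rot": [0,0,0],"linear": [0,0,3],"grip": 5}]'

```text
time: 20.3
tcp_pos: [443.3, -143.0, 135.4]
orientation: [0.004, 1.0, -0.001, 0.001]
contact_force: [0.3, 1.0, 0.8]
width: 49.9
finger_force: 0.0
```

Emit:
apply_moves --increments '[{"delta_rot": [0,0,0],"linear": [0,0,0],"grip": 5},{"delta_rot": [0,0,0],"linear": [0,0,0],"grip": 5},{"delta_rot": [0,0,0],"linear": [0,0,0],"grip": 5}]'

```text
time: 20.6
tcp_pos: [443.9, -138.8, 137.5]
orientation: [0.0, 1.0, -0.0, 0.001]
contact_force: [0.0, -0.3, 0.5]
width: 50.3
finger_force: 0.0
```

```bash
python3 - <<'E'
from h import *
go([443.4,-139,90],90)
E
```

```text
t 20.6 tcp [ 443.92 -138.84  137.46] w 50.321872866221696 F [ 0.04 -0.28  0.48] ff 0.0 q7 1.9551804917658533
lin cm [ 0.06 -0.02  4.75]
rot deg [-0.    0.14 -0.01]
```

Emit:
apply_moves --increments '[{"delta_rot": [0,0,0],"linear": [0,0,2.5],"grip": 5},{"delta_rot": [0,0,0],"linear": [0,0,2.0],"grip": 5},{"delta_rot": [0,0,0],"linear": [0,0,0],"grip": 5},{"delta_rot": [0,0,0],"linear": [0,0,0],"grip": 4},{"delta_rot": [0,0,0],"linear": [0,0,0],"grip": 2}]'

```text
time: 21.1
tcp_pos: [443.7, -139.2, 93.0]
orientation: [0.001, 1.0, 0.0, 0.001]
contact_force: [-4.1, 2.1, 8.3]
width: 28.2
finger_force: 59.0
```

Emit:
apply_moves --increments '[{"delta_rot": [0,0,0],"linear": [0,0,0],"grip": 2},{"delta_rot": [0,0,0],"linear": [0,0,0],"grip": 2},{"delta_rot": [0,0,0],"linear": [0,0,0],"grip": 2}]'

```text
time: 21.4
tcp_pos: [443.7, -139.2, 93.1]
orientation: [0.001, 1.0, 0.0, 0.001]
contact_force: [0.0, 2.0, 4.9]
width: 27.8
finger_force: 58.7
```

```bash
python3 - <<'E'
from h import *
go([443.4,-139,200],90)
E
```

```text
t 21.4 tcp [ 443.69 -139.23   93.07] w 27.835630567326685 F [0.04 2.04 4.94] ff 58.67523014545441 q7 1.9951411479391155
lin cm [ -0.     0.03 -10.69]
rot deg [ 0.02  0.17 -0.1 ]
```

Emit:
apply_moves --increments '[{"delta_rot": [0,0,0],"linear": [0,0,-1],"grip": 2},{"delta_rot": [0,0,0],"linear": [0,0,-3],"grip": 2},{"delta_rot": [0,0,0],"linear": [0,0,-4],"grip": 2},{"delta_rot": [0,0,0],"linear": [0,0,-4],"grip": 2},{"delta_rot": [0,0,0],"linear": [0,1,-3],"grip": 2}]'

```text
time: 21.9
tcp_pos: [442.4, -130.9, 244.4]
orientation: [0.003, 1.0, -0.001, 0.002]
contact_force: [-0.3, -0.4, -4.5]
width: 27.7
finger_force: 60.4
```

Emit:
apply_moves --increments '[{"delta_rot": [0,0,0],"linear": [0,2.5,0],"grip": 2},{"delta_rot": [0,0,0],"linear": [-1,3.3,0],"grip": 2},{"delta_rot": [0,0,0],"linear": [-1.5,3.3,0],"grip": 2},{"delta_rot": [0,0,0],"linear": [-1.5,3.3,0],"grip": 2},{"delta_rot": [0,0,0],"linear": [-1.5,3.3,0],"grip": 2}]'

```text
time: 22.4
tcp_pos: [497.6, 28.4, 242.0]
orientation: [0.001, 1.0, -0.0, 0.0]
contact_force: [0.4, 0.6, -4.7]
width: 28.1
finger_force: 60.5
```

Emit:
apply_moves --increments '[{"delta_rot": [0,0,0],"linear": [-1.5,3.3,0],"grip": 2},{"delta_rot": [0,0,0],"linear": [-1.5,3.3,0],"grip": 2},{"delta_rot": [0,0,0],"linear": [-1,2.3,0],"grip": 2},{"delta_rot": [0,0,0],"linear": [-0.6,1.2,0],"grip": 2},{"delta_rot": [0,0,0],"linear": [0,0,0],"grip": 2}]'

```text
time: 22.9
tcp_pos: [544.1, 129.8, 241.5]
orientation: [-0.0, 1.0, 0.0, 0.0]
contact_force: [-0.7, -0.6, -4.4]
width: 28.0
finger_force: 60.4
```

Emit:
apply_moves --increments '[{"delta_rot": [0,0,0],"linear": [0,0,0],"grip": 2},{"delta_rot": [0,0,0],"linear": [0,0,0],"grip": 2},{"delta_rot": [0,0,0],"linear": [0,0,0],"grip": 2}]'

```text
time: 23.2
tcp_pos: [543.8, 126.5, 241.4]
orientation: [0.002, 1.0, -0.0, -0.0]
contact_force: [0.0, -0.1, -3.9]
width: 27.8
finger_force: 60.4
```

```bash
python3 - <<'E'
from h import *
go([545,129,178],90)
cv2.imwrite("pics/top5.png",viewer.grab_frame("top")[:,:,::-1])
cv2.imwrite("pics/scene5.png",viewer.grab_frame("scene")[:,:,::-1])
a=cv2.imread("pics/scene5.png")[150:340,230:410]; b=cv2.imread("pics/top5.png")[180:320,250:420]
cv2.imwrite("pics/c6.png",np.hstack([cv2.resize(a,(360,380)),cv2.resize(b,(437,380))]))
E
```

```text
t 23.2 tcp [543.84 126.48 241.39] w 27.77569829992027 F [ 0.01 -0.11 -3.89] ff 60.449280738830566 q7 1.3356384988069625
lin cm [-0.12  0.26  6.34]
rot deg [-0.03 -0.02 -0.27]
```

View pics/c6.png

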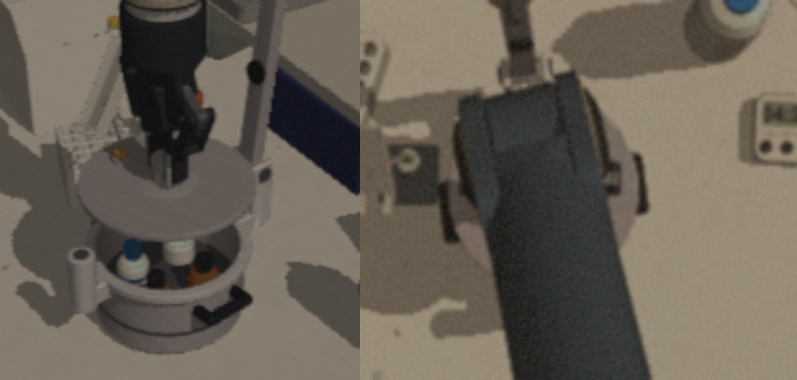

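The lid hangs level over the pot with the bottles upright inside. Its left and right edges are at 78 and 256 and its lower edge at 238 in the doubled crop. I'll compare these with the predicted outline.

```bash
python3 - <<'E'
from h import *
a=np.linspace(0,2*np.pi,721)
def ext(c,z,r):
    q=np.array([proj("scene",[c[0]+r*np.cos(t),c[1]+r*np.sin(t),z]) for t in a]); return q[:,0].min(),q[:,0].max(),q[:,1].max()
print("top edge",ext((543.8,126.5),162.4,84),"bottom edge",ext((543.8,126.5),154.4,84))
print("pot rim pred",ext((544.8,129),86,82))
im=cv2.imread("pics/scene5.png"); g=cv2.GaussianBlur(cv2.cvtColor(im,6),(3,3),0)
print(g[238:250:4,262:280]); print(g[238:250:4,350:366])
# pot rim outer from scene0 by ellipse of dark interior
E
```

```text
top edge (np.float64(267.69237784273804), np.float64(357.6923153966675), np.float64(266.9287052625224)) bottom edge (np.float64(267.97964044168793), np.float64(357.55825349002953), np.float64(270.48415687705915))
pot rim pred (np.float64(271.24504937863054), np.float64(355.14479597023393), np.float64(297.77039788790574))
[[ 65  71  78  81  88 105 114 105  93  90  90  90  90  90  90  89  90  90]
 [ 68  72  78  82  83  85  84  86  89  91  91  91  91  90  90  91  90  90]
 [ 71  71  75  79  81  80  78  82  88  91  91  91  91  91  91  91  91  91]]
[[ 91  92  91  91  91  92  94  99  96  75  52  45  46  50  65  90]
 [ 91  91  91  91  91  91  91  95 102 106 105 106 108 109 109 110]
 [ 91  90  91  90  91  91  93  97 105 112 113 112 110 110 111 114]]
```

Emit:
apply_moves --increments '[{"delta_rot": [0,0,-0.3],"linear": [-0.06,0.28,1.5],"grip": 2},{"delta_rot": [0,0,0],"linear": [0,0,2.5],"grip": 2},{"delta_rot": [0,0,0],"linear": [0,0,1.8],"grip": 2},{"delta_rot": [0,0,0],"linear": [0,0,0],"grip": 2},{"delta_rot": [0,0,0],"linear": [0,0,0],"grip": 2}]'

```text
time: 23.8
tcp_pos: [545.0, 130.8, 183.6]
orientation: [-0.001, 1.0, -0.0, 0.0]
contact_force: [-0.7, 0.6, -5.0]
width: 27.9
finger_force: 60.2
```

Emit:
apply_moves --increments '[{"delta_rot": [0,0,0],"linear": [0,0,0],"grip": 2},{"delta_rot": [0,0,0],"linear": [0,0,0],"grip": 2}]'

```text
time: 24.0
tcp_pos: [545.5, 131.1, 184.5]
orientation: [-0.001, 1.0, 0.0, 0.001]
contact_force: [1.0, -0.2, -4.9]
width: 27.7
finger_force: 60.2
```

```bash
python3 - <<'E'
from h import *
go([544.6,129.2,173],90)
E
```

```text
t 24.0 tcp [545.54 131.14 184.54] w 27.66239851251695 F [ 1.04 -0.15 -4.91] ff 60.23276209831238 q7 1.3521148050675653
lin cm [ 0.1  -0.19  1.15]
rot deg [0.05 0.13 0.16]
```

Correct by 2 mm in y, then lower the last centimetre gently.

Emit:
apply_moves --increments '[{"delta_rot": [0,0,0],"linear": [0.1,-0.2,0.2],"grip": 2},{"delta_rot": [0,0,0],"linear": [0,0,0.3],"grip": 2},{"delta_rot": [0,0,0],"linear": [0,0,0.3],"grip": 2},{"delta_rot": [0,0,0],"linear": [0,0,0.3],"grip": 2},{"delta_rot": [0,0,0],"linear": [0,0,0],"grip": 2}]'

```text
time: 24.5
tcp_pos: [543.8, 129.0, 173.6]
orientation: [-0.001, 1.0, 0.0, -0.0]
contact_force: [-4.6, -1.9, 7.5]
width: 27.9
finger_force: 61.8
```

Emit:
apply_moves --increments '[{"delta_rot": [0,0,0],"linear": [0,0,0],"grip": 2},{"delta_rot": [0,0,0],"linear": [0,0,0],"grip": 2},{"delta_rot": [0,0,0],"linear": [0,0,0],"grip": 2}]'

```text
time: 24.8
tcp_pos: [543.7, 129.0, 173.6]
orientation: [-0.001, 1.0, 0.0, -0.0]
contact_force: [-4.0, -1.9, 6.9]
width: 28.1
finger_force: 61.8
```

```bash
python3 - <<'E'
from h import *
go([544.6,129.2,173],90)
E
```

```text
t 24.8 tcp [543.75 128.96 173.58] w 28.10756830050957 F [-3.98 -1.86  6.87] ff 61.772743463516235 q7 1.3584331571185462
lin cm [-0.09  0.02  0.06]
rot deg [ 0.02 -0.02  0.17]
```

Emit:
apply_moves --increments '[{"delta_rot": [0,0,0],"linear": [0,0,0],"grip": 4.5},{"delta_rot": [0,0,0],"linear": [0,0,0],"grip": 4.5},{"delta_rot": [0,0,0],"linear": [0,0,-2],"grip": 4.5},{"delta_rot": [0,0,0],"linear": [0,0,-4],"grip": 5},{"delta_rot": [0,0,0],"linear": [0,0,-4.2],"grip": 6}]'

```text
time: 25.3
tcp_pos: [543.6, 129.0, 274.8]
orientation: [-0.002, 1.0, -0.0, -0.001]
contact_force: [0.7, -0.4, -0.2]
width: 59.5
finger_force: 0.0
```

Emit:
apply_moves --increments '[{"delta_rot": [0,0,-3.7],"linear": [0,0,-4.2],"grip": 6},{"delta_rot": [0,0,-3.6],"linear": [0,0,-4.2],"grip": 6},{"delta_rot": [0,0,0],"linear": [0,0,-2.6],"grip": 6},{"delta_rot": [0,0,0],"linear": [0,0,0],"grip": 6},{"delta_rot": [0,0,0],"linear": [0,0,0],"grip": 6}]'

```text
time: 25.8
tcp_pos: [543.9, 129.1, 384.5]
orientation: [-0.065, 0.998, 0.0, 0.0]
contact_force: [0.1, -0.2, -0.8]
width: 60.0
finger_force: 0.0
```

Emit:
apply_moves --increments '[{"delta_rot": [0,0,0],"linear": [0,0,0],"grip": 6},{"delta_rot": [0,0,0],"linear": [0,0,0],"grip": 6}]'

```text
time: 26.0
tcp_pos: [543.4, 129.0, 382.6]
orientation: [-0.065, 0.998, -0.0, -0.001]
contact_force: [-0.1, -0.8, 0.2]
width: 60.0
finger_force: 0.0
```

```bash
python3 - <<'E'
from h import *
go([681.4,147.3,386],97.4)
cv2.imwrite("pics/top6.png",viewer.grab_frame("top")[:,:,::-1])
cv2.imwrite("pics/scene6.png",viewer.grab_frame("scene")[:,:,::-1])
a=cv2.imread("pics/scene6.png")[100:340,230:410]; b=cv2.imread("pics/top6.png")[140:320,250:420]
cv2.imwrite("pics/c7.png",np.hstack([cv2.resize(a,(375,500)),cv2.resize(b,(425,500))]))
E
```

```text
t 26.0 tcp [543.37 129.   382.62] w 59.96572763822214 F [-0.11 -0.79  0.23] ff 0.0 q7 1.4324202420215544
lin cm [-13.92   0.02  -0.38]
rot deg [-0.03 -0.17  0.08]
```

View pics/c7.png

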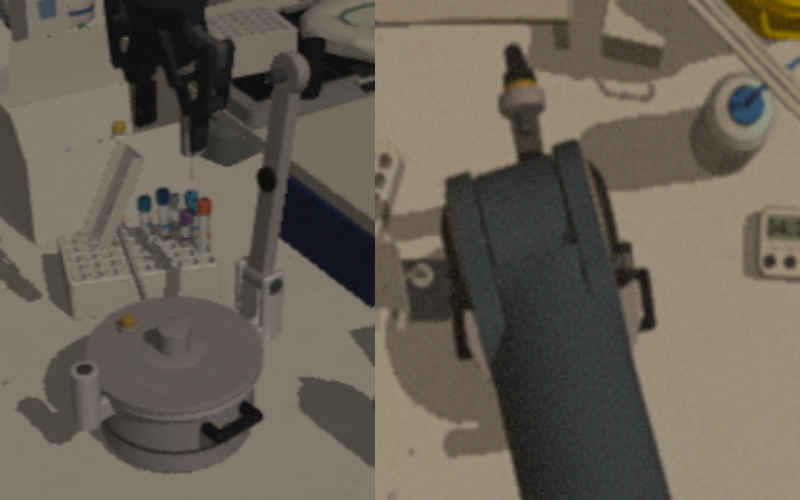

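The lid sits flush on the pot (left part, around (175,350)). The bar end is at (293,68), in line ahead of the gripper. I'll go forward and straddle it.

Emit:
apply_moves --increments '[{"delta_rot": [0,0,0],"linear": [-4,0,-0.3],"grip": 6},{"delta_rot": [0,0,0],"linear": [-4,0,0],"grip": 6},{"delta_rot": [0,0,0],"linear": [-3.5,0,0],"grip": 6},{"delta_rot": [0,0,0],"linear": [-2.4,0,0],"grip": 6},{"delta_rot": [0,0,0],"linear": [0,0,0],"grip": 6}]'

```text
time: 26.6
tcp_pos: [683.8, 147.3, 384.8]
orientation: [-0.065, 0.998, -0.001, -0.001]
contact_force: [0.2, -0.5, -0.6]
width: 59.9
finger_force: 0.0
```

Emit:
apply_moves --increments '[{"delta_rot": [0,0,0],"linear": [0,0,0],"grip": 6},{"delta_rot": [0,0,0],"linear": [0,0,0],"grip": 6},{"delta_rot": [0,0,0],"linear": [0,0,0],"grip": 6}]'

```text
time: 26.9
tcp_pos: [680.8, 147.0, 387.8]
orientation: [-0.065, 0.998, 0.0, 0.0]
contact_force: [0.6, 0.4, 1.0]
width: 60.2
finger_force: 0.0
```

```bash
python3 - <<'E'
from h import *
go([681.4,147.3,386],97.4)
E
```

```text
t 26.9 tcp [680.84 147.02 387.77] w 60.17440814765927 F [0.58 0.39 1.05] ff 0.0 q7 1.4975800328637658
lin cm [-0.06  0.02  0.18]
rot deg [0.02 0.   0.08]
```

Emit:
apply_moves --increments '[{"delta_rot": [0,0,0],"linear": [0,0,0],"grip": 4},{"delta_rot": [0,0,0],"linear": [0,0,0],"grip": 2.5},{"delta_rot": [0,0,0],"linear": [0,0,0],"grip": 2.5},{"delta_rot": [0,0,0],"linear": [0,0,0],"grip": 2.5}]'

```text
time: 27.3
tcp_pos: [681.2, 147.3, 388.2]
orientation: [-0.065, 0.998, 0.0, 0.0]
contact_force: [-2.4, 0.2, 5.2]
width: 36.2
finger_force: 59.6
```

Emit:
apply_moves --increments '[{"delta_rot": [0,-2.5,0],"linear": [1.12,0,-0.12],"grip": 2.5},{"delta_rot": [0,-5,0],"linear": [2.24,0,-0.19],"grip": 2.5},{"delta_rot": [0,-5,0],"linear": [2.24,0,-0.19],"grip": 2.5}]'

```text
time: 27.6
tcp_pos: [627.8, 140.1, 389.6]
orientation: [-0.065, 0.991, 0.008, 0.114]
contact_force: [5.2, 1.3, -1.0]
width: 35.8
finger_force: 61.0
```

```bash
cat >> h.py <<'E'
PY=np.radians(7.4); PX=np.array([np.cos(PY),np.sin(PY),0]); PYV=np.array([-np.sin(PY),np.cos(PY),0]); PC=np.array([544.8,129,0])
def bar():
    s=bot.get_state(); d=s["tcp_pos"]-PC; Q=R.from_quat(s["orientation"])
    z=Q.apply([0,0,1]); g=d+54*z
    f=lambda v:np.array([v@PX,v@PYV,v[2]])
    gp=f(g); print("t",s["time"],"tcp pot",f(d),"grasp pot",gp,"toolz pot",f(z),"tooly",f(Q.apply([0,1,0])),"r",np.hypot(gp[0]-104,gp[2]-132),"a",np.arctan2(gp[2]-132,104-gp[0]),"F pot",f(s["contact_force"]),"w",s["width"],s["finger_force"]); print("q",s["joint_pos"])
E
python3 -c "
from h import *
bar()"
```

```text
t 27.6 tcp pot [ 83.69   0.36 389.61] grasp pot [ 95.93   0.41 337.01] toolz pot [ 0.23  0.   -0.97] tooly [-0.  1.  0.] r 205.17353839710003 a 1.5314656073260973 F pot [ 5.31  0.62 -1.05] w 35.77438845839034 61.04644775390625
q [-0.45  0.27  0.2   1.65 -0.02  1.    1.44]
```

Emit:
apply_moves --increments '[{"delta_rot": [0,-5,0],"linear": [2.24,0,-0.19],"grip": 2.5},{"delta_rot": [0,-5,0],"linear": [2.24,0,-0.19],"grip": 2.5},{"delta_rot": [0,-5,0],"linear": [2.24,0,-0.19],"grip": 2.5},{"delta_rot": [0,-5,0],"linear": [2.24,0,-0.19],"grip": 2.5},{"delta_rot": [0,0,0],"linear": [0,0,0],"grip": 2.5}]'

```text
time: 28.1
tcp_pos: [536.4, 127.7, 364.6]
orientation: [-0.063, 0.958, 0.019, 0.279]
contact_force: [-9.3, -2.7, 7.2]
width: 36.3
finger_force: 62.2
```

```bash
python3 -c "
from h import *
bar()"
```

```text
t 28.1 tcp pot [ -8.45  -0.19 364.6 ] grasp pot [ 20.57  -0.08 319.06] toolz pot [ 0.54  0.   -0.84] tooly [-0.  1.  0.] r 204.82022444056213 a 1.1512443110673727 F pot [-9.57 -1.52  7.18] w 36.297230377091104 62.16065526008606
q [-0.55  0.03  0.19  2.06  0.24  0.51  1.17]
```

Emit:
apply_moves --increments '[{"delta_rot": [0,0,0],"linear": [2.06,0,-0.14],"grip": 2.5},{"delta_rot": [0,0,0],"linear": [2.03,0,0],"grip": 2.5},{"delta_rot": [0,0,0],"linear": [2.03,0,0.2],"grip": 2.5},{"delta_rot": [0,0,0],"linear": [0,0,0],"grip": 2.5}]'

```text
time: 28.5
tcp_pos: [488.0, 121.1, 332.3]
orientation: [-0.061, 0.958, 0.019, 0.28]
contact_force: [-14.6, -3.1, 13.3]
width: 36.0
finger_force: 71.4
```

```bash
python3 -c "
from h import *
bar()"
```

```text
t 28.5 tcp pot [-57.3   -0.48 332.34] grasp pot [-28.25  -0.41 286.82] toolz pot [ 0.54  0.   -0.84] tooly [0. 1. 0.] r 203.61495417285263 a 0.8638566868368652 F pot [-14.88  -1.14  13.29] w 36.005216873822114 71.38862013816833
q [-0.57 -0.03  0.17  2.19  0.34  0.44  1.04]
```

Emit:
apply_moves --increments '[{"delta_rot": [0,0,0],"linear": [2.1,0,0.15],"grip": 2.5},{"delta_rot": [0,0,0],"linear": [2.0,0,0.55],"grip": 2.5},{"delta_rot": [0,0,0],"linear": [0,0,0],"grip": 2.5}]'

```text
time: 28.8
tcp_pos: [457.7, 117.1, 302.4]
orientation: [-0.062, 0.958, 0.018, 0.278]
contact_force: [-0.8, -0.9, -4.9]
width: 35.7
finger_force: 68.8
```

```bash
python3 - <<'E'
from h import *
bar()
cv2.imwrite("pics/scene7.png",viewer.grab_frame("scene")[:,:,::-1])
a=cv2.imread("pics/scene7.png")[120:340,220:400]; cv2.imwrite("pics/c8.png",cv2.resize(a,None,fx=2.7,fy=2.7))
E
```

```text
t 28.8 tcp pot [-87.88  -0.58 302.41] grasp pot [-58.95  -0.55 256.82] toolz pot [ 0.54  0.   -0.84] tooly [-0.  1.  0.] r 205.26127201395508 a 0.6536802976563572 F pot [-0.88 -0.84 -4.91] w 35.664826810887206 68.83100509643555
q [-0.57 -0.04  0.15  2.29  0.44  0.38  0.92]
```

View pics/c8.png

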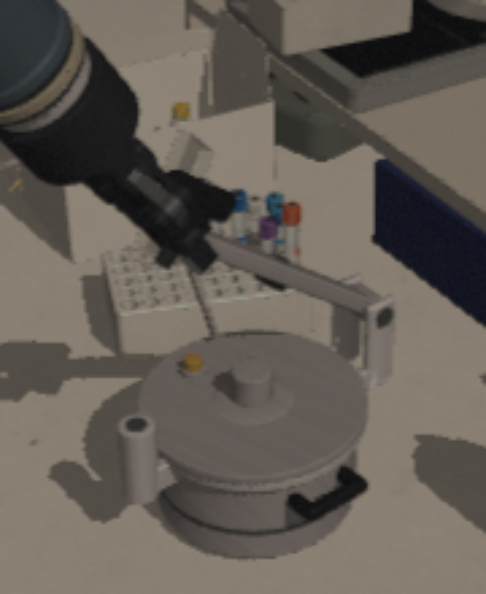

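The bar stands at about 0.65 rad, seen in the crop from (380,310) to (190,240). I'll release it, back off upward, stand the tool vertical and press with closed fingers.

Emit:
apply_moves --increments '[{"delta_rot": [0,0,0],"linear": [0,0,0],"grip": 5},{"delta_rot": [0,0,0],"linear": [0,0,0],"grip": 6.5},{"delta_rot": [0,0,0],"linear": [0,0,0],"grip": 6.5},{"delta_rot": [0,0,0],"linear": [-0.8,0,-1.4],"grip": 6.5},{"delta_rot": [0,0,0],"linear": [-1.6,0,-2.5],"grip": 6.5}]'

```text
time: 29.35
tcp_pos: [457.4, 117.5, 348.1]
orientation: [-0.063, 0.959, 0.017, 0.277]
contact_force: [0.5, 0.3, -0.5]
width: 64.9
finger_force: 0.0
```

Emit:
apply_moves --increments '[{"delta_rot": [0,0,0],"linear": [-1.6,0,-2.5],"grip": 6.5},{"delta_rot": [0,0,0],"linear": [-1.6,0,-2.5],"grip": 6.5},{"delta_rot": [0,0,0],"linear": [-0.6,0,-1],"grip": 6.5},{"delta_rot": [0,8,0],"linear": [0,0,0],"grip": 3},{"delta_rot": [0,8,0],"linear": [0,0,0],"grip": 1}]'

```text
time: 29.85
tcp_pos: [457.2, 117.8, 420.9]
orientation: [-0.065, 0.988, 0.01, 0.141]
contact_force: [1.0, -0.4, -0.2]
width: 36.8
finger_force: 0.0
```

Emit:
apply_moves --increments '[{"delta_rot": [0,8,0],"linear": [0,0,0],"grip": 0},{"delta_rot": [0,8,0],"linear": [0,0,0],"grip": 0},{"delta_rot": [0,0,0],"linear": [0,0,0],"grip": 0},{"delta_rot": [0,0,0],"linear": [0,0,0],"grip": 0},{"delta_rot": [0,0,0],"linear": [0,0,0],"grip": 0}]'

```text
time: 30.35
tcp_pos: [457.2, 117.6, 420.0]
orientation: [-0.065, 0.998, 0.0, 0.005]
contact_force: [0.2, -0.3, 0.2]
width: 0.1
finger_force: 0.0
```

```bash
python3 - <<'E'
from h import *
bar()
go(PC+40*PX+[0,0,300],97.4)
E
```

```text
t 30.35 tcp pot [-88.3   -0.02 420.  ] grasp pot [-87.78  -0.02 366.  ] toolz pot [ 0.01 -0.   -1.  ] tooly [-0.  1. -0.] r 302.5494724864174 a 0.8842312250332665 F pot [ 0.17 -0.3   0.19] w 0.06834465463803341 0.0
q [-0.62  0.03  0.29  1.84 -0.01  1.26  1.37]
t 30.35 tcp [457.24 117.61 420.  ] w 0.06834465463803341 F [ 0.21 -0.28  0.19] ff 0.0 q7 1.3707947797771711
lin cm [-12.71  -0.02  12.12]
rot deg [-0.    0.55  0.09]
```

Emit:
apply_moves --increments '[{"delta_rot": [0,0.5,0],"linear": [-4.3,0,0],"grip": 0},{"delta_rot": [0,0,0],"linear": [-4.2,0,0],"grip": 0},{"delta_rot": [0,0,0],"linear": [-4.2,0,0],"grip": 0},{"delta_rot": [0,0,0],"linear": [0,0,3],"grip": 0},{"delta_rot": [0,0,0],"linear": [0,0,4.5],"grip": 0}]'

```text
time: 30.85
tcp_pos: [585.6, 134.5, 347.4]
orientation: [-0.065, 0.998, 0.001, 0.004]
contact_force: [0.0, 0.2, 0.1]
width: 0.0
finger_force: 0.0
```

Emit:
apply_moves --increments '[{"delta_rot": [0,0,0],"linear": [0,0,4],"grip": 0},{"delta_rot": [0,0,0],"linear": [0,0,2.5],"grip": 0},{"delta_rot": [0,0,0],"linear": [0,0,0],"grip": 0},{"delta_rot": [0,0,0],"linear": [0,0,0],"grip": 0},{"delta_rot": [0,0,0],"linear": [0,0,0],"grip": 0}]'

```text
time: 31.35
tcp_pos: [584.7, 134.5, 283.2]
orientation: [-0.065, 0.998, 0.001, 0.002]
contact_force: [-0.3, -0.1, -0.2]
width: 0.0
finger_force: 0.0
```

```bash
python3 - <<'E'
from h import *
bar()
E
```

```text
t 31.35 tcp pot [ 40.32   0.28 283.24] grasp pot [ 40.55   0.34 229.24] toolz pot [ 0.  0. -1.] tooly [-0.  1.  0.] r 116.11106744794277 a 0.9926758298688745 F pot [-0.28 -0.05 -0.2 ] w 0.03818448439700165 0.0
q [-0.54  0.37  0.32  1.76 -0.13  1.03  1.53]
```

Emit:
apply_moves --increments '[{"delta_rot": [0,0,0],"linear": [0,0,1.2],"grip": 0},{"delta_rot": [0,0,0],"linear": [0,0,1],"grip": 0},{"delta_rot": [0,0,0],"linear": [0,0,1],"grip": 0},{"delta_rot": [0,0,0],"linear": [0.4,0,1],"grip": 0},{"delta_rot": [0,0,0],"linear": [0.5,0,1],"grip": 0}]'

```text
time: 31.85
tcp_pos: [576.7, 133.4, 230.2]
orientation: [-0.065, 0.998, 0.001, 0.003]
contact_force: [3.3, 1.5, 4.1]
width: 0.3
finger_force: 2.7
```

```bash
python3 - <<'E'
from h import *
bar()
E
```

```text
t 31.85 tcp pot [ 32.21   0.29 230.19] grasp pot [ 32.53   0.34 176.2 ] toolz pot [ 0.01  0.   -1.  ] tooly [-0.  1.  0.] r 84.03157589626568 a 0.5538195138786618 F pot [3.45 1.09 4.05] w 0.3173261020800399 2.6853403821587563
q [-0.53  0.41  0.3   1.83 -0.15  0.91  1.54]
```

Emit:
apply_moves --increments '[{"delta_rot": [0,0,0],"linear": [0.7,0,0.7],"grip": 0},{"delta_rot": [0,0,0],"linear": [0.7,0,0.6],"grip": 0},{"delta_rot": [0,0,0],"linear": [0.5,0,0.4],"grip": 0},{"delta_rot": [0,0,0],"linear": [0,0,0.3],"grip": 0},{"delta_rot": [0,0,0],"linear": [0,0,0],"grip": 0}]'

```text
time: 32.35
tcp_pos: [555.9, 130.6, 211.6]
orientation: [-0.065, 0.998, 0.001, -0.0]
contact_force: [-4.9, -0.3, 20.9]
width: -0.2
finger_force: 10.5
```

```bash
python3 - <<'E'
from h import *
bar()
E
```

```text
t 32.35 tcp pot [ 11.21   0.14 211.58] grasp pot [ 11.2    0.21 157.58] toolz pot [-0.  0. -1.] tooly [-0.  1.  0.] r 96.26095038275768 a 0.26896045213980796 F pot [-4.91  0.36 20.92] w -0.21705627408867315 10.45490724616684
q [-0.53  0.41  0.3   1.89 -0.15  0.86  1.54]
```

Emit:
apply_moves --increments '[{"delta_rot": [0,0,0],"linear": [0,0,0.3],"grip": 0},{"delta_rot": [0,0,0],"linear": [0,0,0],"grip": 0},{"delta_rot": [0,0,0],"linear": [0,0,0],"grip": 0}]'

```text
time: 32.65
tcp_pos: [555.9, 130.5, 211.4]
orientation: [-0.065, 0.998, 0.001, -0.0]
contact_force: [-11.7, -2.0, 39.4]
width: -0.1
finger_force: 19.5
```

Emit:
apply_moves --increments '[{"delta_rot": [0,0,0],"linear": [0,0,-3],"grip": 0},{"delta_rot": [0,0,0],"linear": [0,0,-4],"grip": 0},{"delta_rot": [0,0,0],"linear": [0,0,-4],"grip": 1},{"delta_rot": [0,0,0],"linear": [4,0,0],"grip": 3},{"delta_rot": [0,0,0],"linear": [4,0,0],"grip": 4.5}]'

```text
time: 33.15
tcp_pos: [475.2, 119.9, 315.7]
orientation: [-0.065, 0.998, -0.0, -0.001]
contact_force: [-1.3, 0.4, 0.3]
width: 38.1
finger_force: 0.0
```

Emit:
apply_moves --increments '[{"delta_rot": [0,0,0],"linear": [2,3,0],"grip": 4.5},{"delta_rot": [0,0,0],"linear": [0,4,0],"grip": 4.5},{"delta_rot": [0,0,0],"linear": [0,4,0],"grip": 4.5},{"delta_rot": [0,0,0],"linear": [0,4,0],"grip": 4.5},{"delta_rot": [0,0,0],"linear": [0,3,0],"grip": 4.5}]'

```text
time: 33.65
tcp_pos: [431.2, 297.9, 314.6]
orientation: [-0.066, 0.998, -0.001, -0.002]
contact_force: [0.9, 0.5, -0.3]
width: 44.9
finger_force: 0.0
```

```bash
python3 - <<'E'
from h import *
bar()
cv2.imwrite("pics/top8.png",viewer.grab_frame("top")[:,:,::-1]); cv2.imwrite("pics/scene8.png",viewer.grab_frame("scene")[:,:,::-1])
a=cv2.imread("pics/scene8.png")[210:340,240:400]; b=cv2.imread("pics/top8.png")[255:315,285:365]
cv2.imwrite("pics/c9.png",np.hstack([cv2.resize(a,(400,325)),cv2.copyMakeBorder(cv2.resize(b,(400,300),interpolation=2),0,25,0,0,0)]))
E
```

```text
t 33.65 tcp pot [-90.92 182.11 314.58] grasp pot [-91.14 182.04 260.58] toolz pot [-0. -0. -1.] tooly [-0.  1. -0.] r 233.68991560167171 a 0.5826138106721568 F pot [ 0.96  0.4  -0.3 ] w 44.86791312659779 0.0
q [-0.84  0.21  0.19  1.88 -0.05  1.05  1.07]
```

View pics/c9.png

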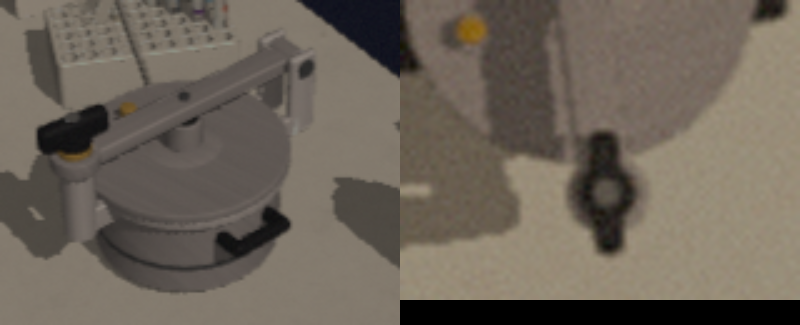

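The bar is down flat in the left part, over the seated lid. The wing knob is at (605,192) in the right part, its wing running nearly along the image's vertical, from (603,133) to (608,250). Measure both by mask.

```bash
python3 - <<'E'
from h import *
g=cv2.cvtColor(cv2.imread("pics/top8.png"),6); x0,y0=310,275
for th in(50,60,70):
    m=(g[y0:y0+36,x0:x0+32]<th).astype(np.uint8); n,l,st,ce=cv2.connectedComponentsWithStats(m)
    k=1+np.argmax(st[1:,4]); v,u=np.nonzero(l==k); P=np.array([on("top",a+x0,b+y0,167)[:2] for a,b in zip(u,v)])
    c=P.mean(0); w,V=np.linalg.eigh(np.cov((P-c).T)); d=V[:,1]*np.sign(V[0,1]); print(th,len(P),c,"wing yaw",np.degrees(np.arctan2(d[1],d[0])),"ext",np.ptp((P-c)@d),np.ptp((P-c)@V[:,0]))
print("model knob",PC-100*PX)
go(np.append((PC-100*PX)[:2],212),92.4)
E
```

```text
50 128 [446.61 117.02] wing yaw 4.198058477288616 ext 49.50363943664677 24.43115884593911
60 145 [446.87 116.59] wing yaw 2.7408470658667485 ext 49.30099868674337 24.588064299328302
70 177 [447.03 117.28] wing yaw 3.727519592694981 ext 53.5616654432021 24.90271022419185
model knob [445.63 116.12   0.  ]
t 33.75 tcp [430.48 300.22 314.31] w 44.928287202789065 F [-0.27 -0.48  0.11] ff 0.0 q7 1.068348810848841
lin cm [  1.   -18.44  10.24]
rot deg [-0.03 -0.24  5.55]
```

Emit:
apply_moves --increments '[{"delta_rot": [0,0,0],"linear": [0.2,-4,0],"grip": 4},{"delta_rot": [0,0,0],"linear": [0.2,-4.3,0],"grip": 4},{"delta_rot": [0,0,0],"linear": [0.2,-4.3,1],"grip": 4},{"delta_rot": [0,0,0],"linear": [0.2,-4.3,1],"grip": 4},{"delta_rot": [0,0,4],"linear": [0.2,-1.5,2],"grip": 4}]'

```text
time: 34.25
tcp_pos: [446.9, 106.7, 275.7]
orientation: [-0.026, 1.0, -0.001, -0.0]
contact_force: [0.2, -0.2, 0.5]
width: 39.7
finger_force: 0.0
```

Emit:
apply_moves --increments '[{"delta_rot": [0,0,0],"linear": [0,0,1],"grip": 4},{"delta_rot": [0,0,0],"linear": [0,0,0],"grip": 4},{"delta_rot": [0,0,0],"linear": [0,0,0],"grip": 4},{"delta_rot": [0,0,0],"linear": [0,0,0],"grip": 4}]'

```text
time: 34.65
tcp_pos: [447.8, 113.7, 266.3]
orientation: [-0.032, 0.999, 0.0, 0.0]
contact_force: [-0.1, -0.4, 0.2]
width: 40.1
finger_force: 0.0
```

```bash
python3 - <<'E'
from h import *
go([446,116.4,216],93.4)
E
```

```text
t 34.65 tcp [447.82 113.7  266.33] w 40.143588831529605 F [-0.06 -0.38  0.2 ] ff 0.0 q7 1.3635159020469783
lin cm [0.17 0.28 5.03]
rot deg [0.03 0.04 0.24]
```

Emit:
apply_moves --increments '[{"delta_rot": [0,0,0.2],"linear": [0.17,0.28,2.5],"grip": 4},{"delta_rot": [0,0,0],"linear": [0,0,2.5],"grip": 4},{"delta_rot": [0,0,0],"linear": [0,0,0],"grip": 4},{"delta_rot": [0,0,0],"linear": [0,0,0],"grip": 2.5},{"delta_rot": [0,0,0],"linear": [0,0,0],"grip": 0.5}]'

```text
time: 35.15
tcp_pos: [446.0, 115.2, 216.9]
orientation: [-0.029, 1.0, 0.0, 0.0]
contact_force: [-0.5, -1.3, -0.5]
width: 23.6
finger_force: 63.7
```

Emit:
apply_moves --increments '[{"delta_rot": [0,0,0],"linear": [0,0,0],"grip": 0.5},{"delta_rot": [0,0,0],"linear": [0,0,0],"grip": 0.5},{"delta_rot": [0,0,0],"linear": [0,0,0],"grip": 0.5}]'

```text
time: 35.45
tcp_pos: [446.1, 115.2, 216.8]
orientation: [-0.029, 1.0, 0.0, 0.0]
contact_force: [-3.0, -0.4, 6.9]
width: 23.7
finger_force: 64.6
```

```bash
cat >> h.py <<'E'
def kn():
    s=bot.get_state(); y=R.from_quat(s["orientation"]).apply([0,1,0])
    print("t",s["time"],"yaw",np.degrees(np.arctan2(y[1],y[0])),"tcp",s["tcp_pos"],"F",s["contact_force"],"M",s["wrist_torque"],"w",s["width"],s["finger_force"],"tau7",s["tau"][6],"q7",s["joint_pos"][6])
E
python3 -c "
from h import *
kn()"
```

```text
t 35.45 yaw 93.27674122763442 tcp [446.06 115.21 216.77] F [-3.01 -0.41  6.93] M [-0.19  0.67  0.06] w 23.68108037318053 64.63560171425343 tau7 -0.02106897358316928 q7 1.386505460670784
```

Width 23.7 mm means the fingers have closed on the round hub below the wing. I'll open, rise 7 mm and regrip.

Emit:
apply_moves --increments '[{"delta_rot": [0,0,0],"linear": [0,0,0],"grip": 4},{"delta_rot": [0,0,0],"linear": [0,0,0],"grip": 4},{"delta_rot": [0,0,0],"linear": [0,0.1,-0.7],"grip": 4},{"delta_rot": [0,0,0],"linear": [0,0,0],"grip": 2.5},{"delta_rot": [0,0,0],"linear": [0,0,0],"grip": 0.5}]'

```text
time: 35.95
tcp_pos: [446.6, 115.4, 224.2]
orientation: [-0.028, 1.0, -0.0, 0.001]
contact_force: [-2.4, -3.3, 9.6]
width: 22.2
finger_force: 58.4
```

Emit:
apply_moves --increments '[{"delta_rot": [0,0,0],"linear": [0,0,0],"grip": 0.5},{"delta_rot": [0,0,0],"linear": [0,0,0],"grip": 0.5},{"delta_rot": [0,0,0],"linear": [0,0,0],"grip": 0.5},{"delta_rot": [0,0,0],"linear": [0,0,0],"grip": 0.5}]'

```text
time: 36.35
tcp_pos: [446.6, 115.4, 224.2]
orientation: [-0.028, 1.0, -0.0, 0.001]
contact_force: [-1.8, -2.5, 9.6]
width: 22.2
finger_force: 58.4
```

```bash
python3 -c "
from h import *
kn()"
```

```text
t 36.35 yaw 93.24796014916002 tcp [446.58 115.38 224.17] F [-1.85 -2.45  9.61] M [-0.68  0.35  0.1 ] w 22.189523616821152 58.388734459877014 tau7 -0.027977891732007265 q7 1.3791559669099411
```

Still the hub, and it is wider than the wing all the way up. Gripping the wing by its two ends, 56 mm apart, gives far more torque arm. I'll rise, turn the tool 90° and regrip there.

Emit:
apply_moves --increments '[{"delta_rot": [0,0,0],"linear": [0,0,0],"grip": 4},{"delta_rot": [0,0,0],"linear": [0,0,0],"grip": 4},{"delta_rot": [0,0,0],"linear": [0,0.08,-3],"grip": 5},{"delta_rot": [0,0,8.2],"linear": [0,0,0],"grip": 8},{"delta_rot": [0,0,8.2],"linear": [0,0,0],"grip": 8}]'

```text
time: 36.85
tcp_pos: [446.0, 117.2, 253.4]
orientation: [0.117, 0.993, 0.001, 0.001]
contact_force: [-0.8, -0.8, -0.7]
width: 77.1
finger_force: 0.0
```

Emit:
apply_moves --increments '[{"delta_rot": [0,0,8.2],"linear": [0,0,0],"grip": 8},{"delta_rot": [0,0,8.2],"linear": [0,0,0],"grip": 8},{"delta_rot": [0,0,8.2],"linear": [0,0,0],"grip": 8},{"delta_rot": [0,0,8.2],"linear": [0,0,0],"grip": 8},{"delta_rot": [0,0,8.2],"linear": [0,0,0],"grip": 8}]'

```text
time: 37.35
tcp_pos: [445.5, 117.1, 252.6]
orientation: [0.457, 0.889, -0.0, -0.0]
contact_force: [-0.5, -0.6, -0.8]
width: 80.0
finger_force: 0.0
```

Emit:
apply_moves --increments '[{"delta_rot": [0,0,8.2],"linear": [0,0,0],"grip": 8},{"delta_rot": [0,0,8.2],"linear": [0,0,0],"grip": 8},{"delta_rot": [0,0,8.2],"linear": [0,0,0],"grip": 8},{"delta_rot": [0,0,7.8],"linear": [0,0,0],"grip": 8},{"delta_rot": [0,0,0],"linear": [0,0,0],"grip": 8}]'

```text
time: 37.85
tcp_pos: [445.5, 117.2, 252.6]
orientation: [0.685, 0.728, -0.0, -0.0]
contact_force: [0.0, 0.2, 0.5]
width: 80.1
finger_force: 0.0
```

Emit:
apply_moves --increments '[{"delta_rot": [0,0,0],"linear": [0,0,0],"grip": 8},{"delta_rot": [0,0,0],"linear": [0,0,0],"grip": 8}]'

```text
time: 38.05
tcp_pos: [445.6, 117.0, 252.8]
orientation: [0.685, 0.729, 0.0, -0.0]
contact_force: [0.1, 0.4, 0.6]
width: 80.4
finger_force: 0.0
```

```bash
python3 -c "
from h import *
kn(); go([446.2,116.2,212],3.5)"
```

```text
t 38.05 yaw 3.5952134212820352 tcp [445.63 116.98 252.78] F [0.14 0.42 0.55] M [-0.01  0.01 -0.01] w 80.3674567184576 0.0 tau7 0.012129831011407077 q7 -0.14737582668513047
t 38.05 tcp [445.63 116.98 252.78] w 80.3674567184576 F [0.14 0.42 0.55] ff 0.0 q7 -0.14737582668513047
lin cm [-0.08  0.05  4.08]
rot deg [-0.01 -0.01  0.1 ]
```

Emit:
apply_moves --increments '[{"delta_rot": [0,0,0],"linear": [-0.08,0,2],"grip": 8},{"delta_rot": [0,0,0],"linear": [0,0,2.1],"grip": 8},{"delta_rot": [0,0,0],"linear": [0,0,0],"grip": 8},{"delta_rot": [0,0,0],"linear": [0,0,0],"grip": 6.5},{"delta_rot": [0,0,0],"linear": [0,0,0],"grip": 4.5}]'

```text
time: 38.55
tcp_pos: [445.8, 116.1, 212.9]
orientation: [0.685, 0.728, 0.0, -0.0]
contact_force: [-3.6, -1.3, 14.2]
width: 54.6
finger_force: 60.4
```

Emit:
apply_moves --increments '[{"delta_rot": [0,0,0],"linear": [0,0,0],"grip": 4.5},{"delta_rot": [0,0,0],"linear": [0,0,0],"grip": 4.5},{"delta_rot": [0,0,0],"linear": [0,0,0],"grip": 4.5}]'

```text
time: 38.85
tcp_pos: [445.8, 116.1, 213.1]
orientation: [0.685, 0.728, 0.0, -0.0]
contact_force: [-2.6, -0.9, 5.9]
width: 54.6
finger_force: 62.6
```

```bash
python3 -c "
from h import *
kn()"
```

```text
t 38.85 yaw 3.4909768377623456 tcp [445.76 116.1  213.06] F [-2.57 -0.93  5.88] M [-0.19  0.66 -0.03] w 54.595478916814365 62.58479833602905 tau7 0.011495974031277001 q7 -0.09509765757951967
```

Emit:
apply_moves --increments '[{"delta_rot": [0,0,5],"linear": [0,0,0],"grip": 4.5},{"delta_rot": [0,0,6],"linear": [0,0,0],"grip": 4.5},{"delta_rot": [0,0,6],"linear": [0,0,0],"grip": 4.5},{"delta_rot": [0,0,6],"linear": [0,0,0],"grip": 4.5},{"delta_rot": [0,0,5],"linear": [0,0,0],"grip": 4.5}]'

```text
time: 39.35
tcp_pos: [446.1, 116.0, 213.1]
orientation: [0.842, 0.54, 0.001, -0.0]
contact_force: [-2.4, -0.4, 5.7]
width: 55.1
finger_force: 62.6
```

```bash
python3 -c "
from h import *
kn()"
```

```text
t 39.35 yaw -24.634592693669596 tcp [446.11 116.04 213.08] F [-2.37 -0.4   5.73] M [-0.34  0.38  0.32] w 55.07380711612873 62.591267824172974 tau7 0.2725705783814192 q7 -0.5413301084509239
```

Emit:
apply_moves --increments '[{"delta_rot": [0,0,0],"linear": [0,0,0],"grip": 4.5},{"delta_rot": [0,0,0],"linear": [0,0,0],"grip": 4.5}]'

```text
time: 39.55
tcp_pos: [446.1, 116.0, 213.1]
orientation: [0.841, 0.541, 0.001, -0.0]
contact_force: [-2.6, -1.6, 5.3]
width: 55.0
finger_force: 62.7
```

```bash
python3 -c "
from h import *
kn()"
```

```text
t 39.55 yaw -24.437693793541442 tcp [446.11 116.03 213.09] F [-2.64 -1.6   5.29] M [-0.33  0.47  0.25] w 54.97835183651863 62.678189277648926 tau7 -0.23321799002587795 q7 -0.5380896870159332
```

Emit:
apply_moves --increments '[{"delta_rot": [0,0,3],"linear": [0,0,0],"grip": 4.5},{"delta_rot": [0,0,3],"linear": [0,0,0],"grip": 4.5}]'

```text
time: 39.75
tcp_pos: [446.2, 116.0, 213.1]
orientation: [0.868, 0.496, 0.001, 0.0]
contact_force: [-2.6, -0.8, 5.4]
width: 55.0
finger_force: 62.6
```

```bash
python3 -c "
from h import *
kn()"
```

```text
t 39.75 yaw -30.53922143560414 tcp [446.19 115.96 213.07] F [-2.57 -0.8   5.41] M [-0.27  0.39  0.28] w 55.042847220646614 62.57652282714844 tau7 0.08307265117764473 q7 -0.6337662768442806
```

Emit:
apply_moves --increments '[{"delta_rot": [0,0,2],"linear": [0,0,0],"grip": 4.5},{"delta_rot": [0,0,2],"linear": [0,0,0],"grip": 4.5}]'

```text
time: 39.95
tcp_pos: [446.3, 116.0, 213.1]
orientation: [0.885, 0.466, 0.001, 0.0]
contact_force: [-1.9, -1.5, 4.7]
width: 54.7
finger_force: 62.5
```

```bash
python3 -c "
from h import *
kn()"
```

```text
t 39.95 yaw -34.49621988061779 tcp [446.25 115.98 213.1 ] F [-1.88 -1.5   4.67] M [-0.35  0.4   0.33] w 54.72393281750547 62.54796266555786 tau7 -0.05224941065534949 q7 -0.6955336003627076
```

Emit:
apply_moves --increments '[{"delta_rot": [0,0,2],"linear": [0,0,0],"grip": 4.5},{"delta_rot": [0,0,2],"linear": [0,0,0],"grip": 4.5}]'

```text
time: 40.15
tcp_pos: [446.3, 115.9, 213.1]
orientation: [0.901, 0.434, 0.001, 0.0]
contact_force: [-2.0, -1.6, 4.3]
width: 54.9
finger_force: 62.6
```

```bash
python3 -c "
from h import *
kn()"
```

```text
t 40.15 yaw -38.501153059696456 tcp [446.28 115.92 213.09] F [-1.96 -1.6   4.27] M [-0.35  0.28  0.28] w 54.86680532723839 62.55625247955322 tau7 -0.05117340129800141 q7 -0.7577610276492521
```

Emit:
apply_moves --increments '[{"delta_rot": [0,0,2],"linear": [0,0,0],"grip": 4.5},{"delta_rot": [0,0,2],"linear": [0,0,0],"grip": 4.5}]'

```text
time: 40.35
tcp_pos: [446.3, 115.9, 213.1]
orientation: [0.915, 0.403, 0.001, 0.0]
contact_force: [-1.3, -2.0, 3.9]
width: 54.7
finger_force: 62.6
```

```bash
python3 -c "
from h import *
kn()"
```

```text
t 40.35 yaw -42.49871409608838 tcp [446.31 115.88 213.07] F [-1.3  -2.03  3.95] M [-0.43  0.33  0.31] w 54.725592826959584 62.57332921028137 tau7 -0.05227130139246583 q7 -0.8196859964885205
```

Emit:
apply_moves --increments '[{"delta_rot": [0,0,2],"linear": [0,0,0],"grip": 4.5},{"delta_rot": [0,0,2],"linear": [0,0,0],"grip": 4.5}]'

```text
time: 40.55
tcp_pos: [446.4, 115.9, 213.1]
orientation: [0.929, 0.371, 0.001, 0.0]
contact_force: [-1.7, -1.8, 5.1]
width: 55.0
finger_force: 62.6
```

```bash
python3 -c "
from h import *
kn()"
```

```text
t 40.55 yaw -46.436406326848164 tcp [446.35 115.85 213.09] F [-1.73 -1.79  5.09] M [-0.43  0.28  0.55] w 54.98130422774901 62.63418674468994 tau7 -0.3543601557612419 q7 -0.8808675907610326
```

Emit:
apply_moves --increments '[{"delta_rot": [0,0,2],"linear": [0,0,0],"grip": 4.5},{"delta_rot": [0,0,2],"linear": [0,0,0],"grip": 4.5}]'

```text
time: 40.75
tcp_pos: [446.4, 115.8, 213.1]
orientation: [0.941, 0.339, 0.001, 0.0]
contact_force: [-1.4, -2.7, 5.0]
width: 54.9
finger_force: 62.7
```

```bash
python3 -c "
from h import *
kn()"
```

```text
t 40.75 yaw -50.393568063434074 tcp [446.37 115.82 213.07] F [-1.44 -2.75  4.97] M [-0.5   0.27  0.56] w 54.911862587024274 62.65109181404114 tau7 -0.3387719951570034 q7 -0.9420012587890088
```

Emit:
apply_moves --increments '[{"delta_rot": [0,0,2],"linear": [0,0,0],"grip": 4.5}]'

```text
time: 40.85
tcp_pos: [446.4, 115.7, 213.1]
orientation: [0.947, 0.321, 0.001, -0.0]
contact_force: [-1.7, -1.7, 5.2]
width: 55.0
finger_force: 62.6
```

```bash
python3 -c "
from h import *
kn()"
```

```text
t 40.85 yaw -52.61114417908309 tcp [446.4  115.7  213.09] F [-1.7  -1.73  5.24] M [-0.49  0.29 -0.33] w 55.01766701496156 62.58015275001526 tau7 0.6749485060572624 q7 -0.9747899096712568
```

Emit:
apply_moves --increments '[{"delta_rot": [0,0,2],"linear": [0,0,0],"grip": 4.5}]'

```text
time: 40.95
tcp_pos: [446.4, 115.7, 213.1]
orientation: [0.953, 0.304, 0.001, -0.0]
contact_force: [-2.5, -1.9, 4.5]
width: 54.7
finger_force: 62.6
```

```bash
python3 -c "
from h import *
kn()"
```

```text
t 40.95 yaw -54.64986332119617 tcp [446.41 115.68 213.08] F [-2.49 -1.9   4.5 ] M [-0.44  0.26 -0.19] w 54.73732614206483 62.59260535240173 tau7 0.38626832887530327 q7 -1.00555794368131
```

Emit:
apply_moves --increments '[{"delta_rot": [0,0,2],"linear": [0,0,0],"grip": 4.5}]'

```text
time: 41.05
tcp_pos: [446.4, 115.7, 213.1]
orientation: [0.958, 0.287, 0.001, -0.0]
contact_force: [-0.8, -2.3, 4.4]
width: 54.9
finger_force: 62.6
```

```bash
python3 -c "
from h import *
kn()"
```

```text
t 41.05 yaw -56.60412385016671 tcp [446.41 115.65 213.08] F [-0.79 -2.32  4.38] M [-0.48  0.27  0.07] w 54.86861875877581 62.6141881942749 tau7 0.1771156769245863 q7 -1.035609504248197
```

The torque rose to 0.56 N m, then flipped to -0.33 and settled near zero, which is the first click. I'll release, rise and look.

Emit:
apply_moves --increments '[{"delta_rot": [0,0,0],"linear": [0,0,0],"grip": 6.5},{"delta_rot": [0,0,0],"linear": [0,0,0],"grip": 8},{"delta_rot": [0,0,0],"linear": [0,0,0],"grip": 8},{"delta_rot": [0,0,0],"linear": [0,0,-2],"grip": 8},{"delta_rot": [0,0,0],"linear": [0,0,-4],"grip": 8}]'

```text
time: 41.55
tcp_pos: [444.1, 115.9, 270.5]
orientation: [0.958, 0.288, -0.003, 0.001]
contact_force: [0.7, 0.8, -0.3]
width: 80.0
finger_force: 0.0
```

Emit:
apply_moves --increments '[{"delta_rot": [0,0,0],"linear": [0,0,-4],"grip": 8},{"delta_rot": [0,0,0],"linear": [2.5,3.5,0],"grip": 8},{"delta_rot": [0,0,0],"linear": [0,0,0],"grip": 8},{"delta_rot": [0,0,0],"linear": [0,0,0],"grip": 8}]'

```text
time: 41.95
tcp_pos: [485.9, 100.4, 311.6]
orientation: [0.958, 0.288, -0.0, 0.0]
contact_force: [-0.4, 0.4, -0.2]
width: 80.2
finger_force: 0.0
```

```bash
python3 -c "
from h import *
kn()
print(PC+150*PYV-60*PX); go(np.append((PC+190*PYV-90*PX)[:2],314))"
```

```text
t 41.95 yaw -56.57709293279821 tcp [485.91 100.38 311.59] F [-0.37  0.38 -0.22] M [ 0.03 -0.03  0.01] w 80.24654981846936 0.0 tau7 0.030906375031918287 q7 -1.070486708706079
[465.98 270.02   0.  ]
t 41.95 tcp [485.91 100.38 311.59] w 80.24654981846936 F [-0.37  0.38 -0.22] ff 0.0 q7 -1.070486708706079
lin cm [  6.74 -20.17  -0.25]
```

Emit:
apply_moves --increments '[{"delta_rot": [0,0,0],"linear": [1.35,-4,0],"grip": 8},{"delta_rot": [0,0,0],"linear": [1.35,-4,0],"grip": 8},{"delta_rot": [0,0,0],"linear": [1.35,-4,0],"grip": 8},{"delta_rot": [0,0,0],"linear": [1.35,-4,0],"grip": 8},{"delta_rot": [0,0,0],"linear": [1.35,-4,0],"grip": 8}]'

```text
time: 42.45
tcp_pos: [429.9, 306.1, 310.8]
orientation: [0.958, 0.288, -0.001, 0.0]
contact_force: [0.8, -0.3, -0.3]
width: 79.5
finger_force: 0.0
```

```bash
python3 - <<'E'
from h import *
cv2.imwrite("pics/top9.png",viewer.grab_frame("top")[:,:,::-1]); cv2.imwrite("pics/scene9.png",viewer.grab_frame("scene")[:,:,::-1])
g=cv2.cvtColor(cv2.imread("pics/top9.png"),6); x0,y0=310,275
for th in(50,60,70):
    m=(g[y0:y0+36,x0:x0+32]<th).astype(np.uint8); n,l,st,ce=cv2.connectedComponentsWithStats(m)
    k=1+np.argmax(st[1:,4]); v,u=np.nonzero(l==k); P=np.array([on("top",a+x0,b+y0,167)[:2] for a,b in zip(u,v)])
    c=P.mean(0); w,V=np.linalg.eigh(np.cov((P-c).T)); d=V[:,1]*np.sign(V[0,1]); print(th,len(P),c,"wing yaw",np.degrees(np.arctan2(d[1],d[0])),"ext",np.ptp((P-c)@d),np.ptp((P-c)@V[:,0]))
a=cv2.imread("pics/scene9.png")[200:350,240:420]; b=cv2.imread("pics/top9.png")[190:320,270:430]
cv2.imwrite("pics/c10.png",np.hstack([cv2.resize(a,(400,333)),cv2.resize(b,(400,333))]))
E
```

```text
50 126 [445.91 116.42] wing yaw -56.356215514204905 ext 50.59431681500871 22.777477081961937
60 143 [446.37 116.29] wing yaw -57.07664053937374 ext 51.21818967003922 23.376529888301565
70 171 [446.78 116.01] wing yaw -56.63955347016796 ext 53.070167751654196 25.866818442979636
```

View pics/c10.png

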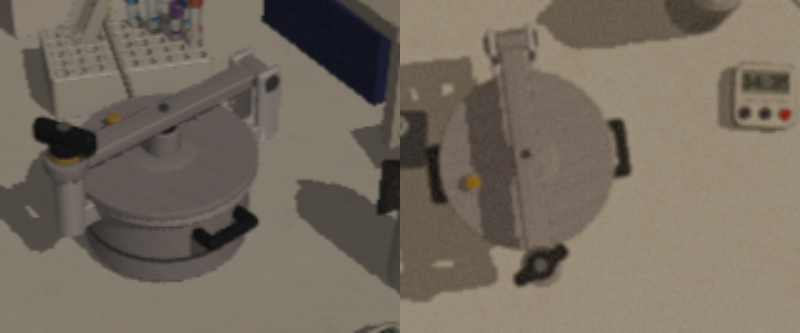

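The wing rests at -56.6°, about 60° clockwise of its start, and did not creep on release. That matches the first detent. The bar is flat, the lid is seated and the timer is undisturbed, so I'll hand in.

```bash
python3 -c "
from bench import bot
print(bot.close_job())"
```

```text
the job is handed in; nothing more can be done
None
```

The job is handed in at about 42 s of the 210 s allowed, and no verdict came back: all four bottles were put upright in the pot (last seen just before the lid went on), the lid is seated, the bar is down flat, and the knob rests at what the torque drop and wing angle show to be its first click.

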